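Fetch the hub from behind the bench stock for welding

TASK

The flanged steel hub at the back of the wooden board is hemmed in by the blue tin, the red screw jack and the yellow tube. Move those three out of the way first, standing them all upright in the black side tray; then set the hub upright inside the green ring on top of the welding turntable, and only after that put the three back upright, each centred on the painted disc of its own colour on the board. Do not knock any of them over.

Things in the scene. Friction and masses are not known exactly. Their poses are not given: they have to be found in the camera images.
- hub: bare steel flanged hub, axis upright: flange 52 mm across and 10 mm high, above it a boss 40 mm across up to 38 mm overall height, dark bore mark on top; 0.25 to 0.5 kg; origin at the centre of its underside, z up. At the start it stands on the bare board (5 mm above the bench) between the three taller things, 8 to 25 mm from each; behind it (+x of the discs' frames) the board's fence, 30 mm high, has its face 40 mm beyond the hub's axis
- tin: closed blue round tin with a pale band, 54 mm across, 92 mm high, upright, 0.18 to 0.35 kg; origin at the centre of its underside, z up. At the start it stands on the blue disc
- jack: red screw jack, upright, 103 mm high: conical base 56 mm across, thin steel spindle, and a red round head 36 mm across from 76 to 103 mm above its underside (grip it there); 0.3 to 0.6 kg; origin at the centre of its underside, z up. At the start it stands on the red disc
- tube: offcut of yellow square-edged box tube standing on end, open at the top, 95 mm high, 50 mm along its x, 40 mm along its y, walls 4 mm; 0.3 to 0.6 kg; origin at the centre of its underside, z up. At the start it stands on the yellow disc, its x within 0.2 rad of the disc's x
- blue_pad: blue painted disc, 74 mm across, 3 mm thick, fixed on the wooden board (its top face 8 mm above the bench); origin at the centre of its underside, z up, x and y along the board's sides (x away from the robot, towards the board's back fence, within 0.2 rad). Home place of the tin.
- red_pad: red painted disc, 74 mm across, 3 mm thick, fixed on the wooden board (its top face 8 mm above the bench); origin at the centre of its underside, z up, x and y along the board's sides (x away from the robot, towards the board's back fence, within 0.2 rad). Home place of the jack.
- yellow_pad: yellow painted disc, 74 mm across, 3 mm thick, fixed on the wooden board (its top face 8 mm above the bench); origin at the centre of its underside, z up, x and y along the board's sides (x away from the robot, towards the board's back fence, within 0.2 rad). Home place of the tube.
- tray: black shallow side tray, fixed to the bench, 300 mm along its x, 130 mm along its y, walls 4 mm thick and 9 mm high, inner floor 4 mm above the bench; origin at the centre of its underside, z up. Stands to the left or the right of the board, long side pointing roughly away from the robot; room for all three things in a row along its x
- turntable: grey round welding turntable on a pedestal, fixed to the bench on the other side of the board from the tray: plate 124 mm across, its top 60 mm above the bench; a raised green ring on the plate, 72 mm inner and 82 mm outer diameter, 4 mm high, round the centre; origin at the centre of the underside of the pedestal, z up
Things that resemble listed ones, but are neither listed nor needed, are in the scene too. Leave any orange or pink look-alike of the hub alone.

How it is judged:
On the way, in this order (a step that is already met when the one before it is completed fails the run):
1. tin, jack and tube all stand upright in the side tray, the hub not yet moved (within 30 mm of its start) (x of tin in the frame of tray between -0.14 and 0.14 m and y of tin in the frame of tray between -0.055 and 0.055 m and z of tin in the frame of tray between -0.005 and 0.008 m and angle between each of tin, jack, tube's own z axis and vertical below 0.1 rad and x of jack in the frame of tray between -0.14 and 0.14 m and y of jack in the frame of tray between -0.055 and 0.055 m and z of jack in the frame of tray between -0.005 and 0.008 m and x of tube in the frame of tray between -0.14 and 0.14 m and y of tube in the frame of tray between -0.055 and 0.055 m and z of tube in the frame of tray between -0.005 and 0.008 m and distance of hub from where it was at the start of the episode below 0.03 m), for 0.2 s.
2. the hub stands inside the green ring of the turntable while the other three still stand in the tray (horizontal distance between hub and turntable below 0.012 m and z of hub in the frame of turntable between 0.056 and 0.063 m and angle between each of hub, tin, jack, tube's own z axis and vertical below 0.1 rad and linear speed of hub below 0.02 m/s and angular speed of hub below 0.2 rad/s and x of tin in the frame of tray between -0.14 and 0.14 m and y of tin in the frame of tray between -0.055 and 0.055 m and z of tin in the frame of tray between -0.005 and 0.008 m and x of jack in the frame of tray between -0.14 and 0.14 m and y of jack in the frame of tray between -0.055 and 0.055 m and z of jack in the frame of tray between -0.005 and 0.008 m and x of tube in the frame of tray between -0.14 and 0.14 m and y of tube in the frame of tray between -0.055 and 0.055 m and z of tube in the frame of tray between -0.005 and 0.008 m), for 0.2 s.
At the end, for the whole second after the job is handed in: The hub stands upright inside the green ring on the turntable's plate (axis within 12 mm of the centre); tin, jack and tube stand upright on the blue, red and yellow disc respectively, each within 13 mm of the disc's centre; all released and at rest (horizontal distance between hub and turntable below 0.012 m and z of hub in the frame of turntable between 0.056 and 0.063 m and angle between each of hub, tin, jack, tube's own z axis and vertical below 0.1 rad and linear speed of each of hub, tin, jack, tube below 0.02 m/s and angular speed of each of hub, tin, jack, tube below 0.2 rad/s and horizontal distance between tin and blue_pad below 0.013 m and z of tin in the frame of blue_pad between -0.002 and 0.007 m and horizontal distance between jack and red_pad below 0.013 m and z of jack in the frame of red_pad between -0.002 and 0.007 m and horizontal distance between tube and yellow_pad below 0.013 m and z of tube in the frame of yellow_pad between -0.002 and 0.007 m); the robot touches nothing.
It fails at once if the tin, jack, tube or hub is knocked over (tilted more than 0.6 rad) (angle between any of tin, jack, tube, hub's own z axis and vertical above 0.6 rad).
It also fails if it takes over 138 s, if anything falls off the work surface, if the arm or the gripper's body presses on something with over 40 N, if the wrist force passes 120 N, or if a joint passes its speed limit or range.

ROBOT

A 7-joint arm with a two-finger parallel gripper is mounted at the origin on the work surface. World frame = base frame: x ahead of the robot, y to its left, z up, the work surface at z = 0. Lengths are in m, angles in rad, forces in N, time in s.
With the tool pointing down it reaches from about 0.35 to 0.9 m from the base axis. Payload 8.1 kg.
Tool frame: the origin (TCP) lies at the very end of the fingers, on their centre line; the grasp point (between the pads) lies 19 mm behind it (grip_point_offset is the distance from the TCP to the grasp point, in m); z points along the fingers, x is the direction in which the jaws open and shut, and the axes are right-handed (so a half turn about z gives the same grasp; the last joint's range is limited). The gripper opens to 92 mm and grips with 3 to 60 N. Pads are 19 mm wide; open, the fingers measure 130 mm over their backs; the gripper's body (75 mm by 190 mm) begins 47 mm behind the grasp point.
Start: joints at [-1.294, 0.434, 0.025, 1.573, -0.012, 1.134, -0.075], TCP at [0.232, 0.58, 0.227] pointing down, gripper open.
Joint ranges: [-2.62, 2.62], [-0.44, 2.09], [-1.27, 1.32], [0.08, 2.57], [-1.32, 4.46], [0.12, 2], [-2.74, 2.74]. Speed limits (rad/s): [2.22, 2.22, 3.01, 3.01, 3.14, 3.14, 3.14].

INTERFACE

Orientations are given as a rotation vector (axis times angle).
In Python, from cell import observe, get_image, camera_model, sign_off, grip_point_offset gives the robot as it stands.
- The arm moves only by the tool play_rows, never from a script. Its argument "rows" is a list of rows, each a list of 7 numbers: the shift along the tool's x, y, z as a fraction of full scale, then the turn, a rotation vector about the tool's x, y, z as a fraction of full scale, then the closure, from -1 (fully open) to 1 (shut). A call has 1 to 5 rows; each row shifts and turns the pose as measured when the row begins, along the tool's axes as they then stand; what a row does not reach is not made up. Full scale, the value 1, is 0.15 m for a shift and 0.5 rad for a turn. A row lasts 1/10 s, in which the tool goes at most 50 mm and 8.59 degrees, less where a joint would pass 70% of its speed; a pose out of reach is approached as far as the arm can. A call with a number of a shift or a turn outside -1 to 1 is refused whole. A call with a gripper value outside its range is refused whole. The fingers move at their own pace and stop on an object; "force" is the grip in N (left out, the last holds). Time passes only in rows, so rows that do not move let the fingers close. It gives the time, the measured TCP pose, the force and the opening at its end, in the units of the state.
- observe(): the state, without advancing time (a new reading comes with each control period).
- get_image(name): name is "scene" or "top" or "wrist"; returns the picture (384x512x3 uint8, blue, green, red); there is no depth.
- camera_model(name): a dict with "K" (3x3 intrinsics, pixels), "R" (3x3) and "t" (3): a world point X has camera coordinates R X + t. Camera axes: x right, y down, z forward; pixel columns grow to the right and rows downward; lengths in m; the calibration is good to about 2 mm. A picture is of the moment at which its call begins: read the wrist's pose just before it. camera_model takes no time and is no camera call; for the wrist camera it gives the pose at the moment of the call.
- sign_off(): hands the job in, once; it reports no verdict.
The state is a dict: "clock": time; "joints": joint angles; "dq": joint speeds; "joint_efforts": joint torques, N m; "position": TCP position; "ee_rot": TCP orientation; "force": force on the tool from outside, world axes, zero at the start; "ft_torque": the same for the moment, N m; "width": opening from 0.0 (shut) to 1.0 (fully open).
Only numpy, scipy, OpenCV 4.12 (cv2) and the standard library are available. Lean on these libraries where they do the work, as an engineer would, in place of code of your own. Each camera call takes 0.05 s, during which the arm holds its last target.

## Working session

There is one attempt and no reset: what is moved stays moved. The work goes in short steps, Python scripts to look and compute and a tool call to move; the robot and the scene stay as the last step left them, time stands still between calls to the robot, and variables do not carry over. Pictures are saved under pics/ and viewed, and the job is handed in when it is done.

Besides the shell and the picture viewer there is one more tool, called after "Emit:" as name(argument=value, ...) on one line, values as JSON. play_rows: Moves the arm, as the interface text tells. Its arguments: {"type":"object","properties":{"rows":{"type":"array","items":{"type":"array","items":{"type":"number"}}},"force":{"type":"number"}},"required":["rows"]}

```bash
mkdir -p pics; ls; python3 - <<'E'
from cell import *
import cv2
s=observe(); print({k:(v if not hasattr(v,'round') else v) for k,v in s.items()}, grip_point_offset)
for n in("scene","top"):
    cv2.imwrite(f"pics/{n}0.png",get_image(n)); m=camera_model(n); print(n,m)
E
```

```text
pics
{'clock': 0.0, 'joints': array([-1.29364957,  0.43524938,  0.0249819 ,  1.57409289, -0.01161623,
        1.13399085, -0.0751317 ]), 'dq': array([ 0.00095871,  0.00183013,  0.0005106 , -0.00067187, -0.00064751,
        0.00163447,  0.00076338]), 'joint_efforts': array([ 1.14906680e-05, -6.67846799e+01,  9.84985940e-01, -3.14461613e+01,
       -6.05136459e-02,  4.29449393e-02,  1.71904444e-04]), 'position': array([0.23154249, 0.57998002, 0.2259303 ]), 'ee_rot': array([ 2.60005264e+00,  1.76154102e+00, -1.94808097e-03]), 'force': array([-0.57256399,  0.16678004, -0.2479225 ]), 'ft_torque': array([ 0.00509415,  0.01204744, -0.0219363 ]), 'width': 0.9994104809293404} 0.0188
scene {'K': array([[467.30209678,   0.        , 252.74444948],
       [  0.        , 467.30209678, 183.66628813],
       [  0.        ,   0.        ,   1.        ]]), 'R': array([[ 0.72153784,  0.69203903,  0.02156665],
       [ 0.48669048, -0.48478888, -0.72671323],
       [-0.49245864,  0.53484738, -0.68660233]]), 't': array([-0.41534658, -0.23390719,  1.39572498])}
top {'K': array([[452.32660638,   0.        , 253.10245111],
       [  0.        , 452.32660638, 191.29268715],
       [  0.        ,   0.        ,   1.        ]]), 'R': array([[-0.00304598, -0.99994159, -0.01037016],
       [-0.99420994,  0.00414209, -0.10737524],
       [ 0.10741192,  0.00998305, -0.99416448]]), 't': array([0.01747719, 0.55780703, 1.05344679])}
```

```bash
python3 - <<'E'
import cv2
a=cv2.imread("pics/top0.png"); print(a.shape)
cv2.imwrite("pics/top0b.png",cv2.resize(a,(800,600),interpolation=cv2.INTER_CUBIC))
E
```

```text
(384, 512, 3)
```

View pics/scene0.png

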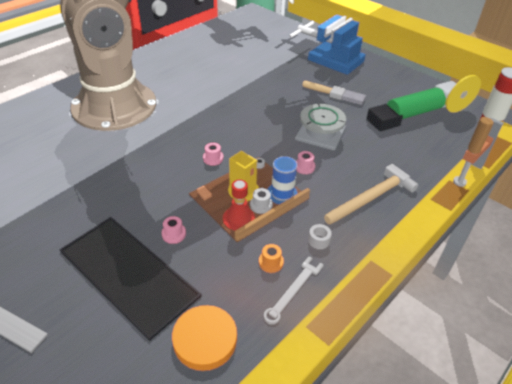

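View pics/top0b.png

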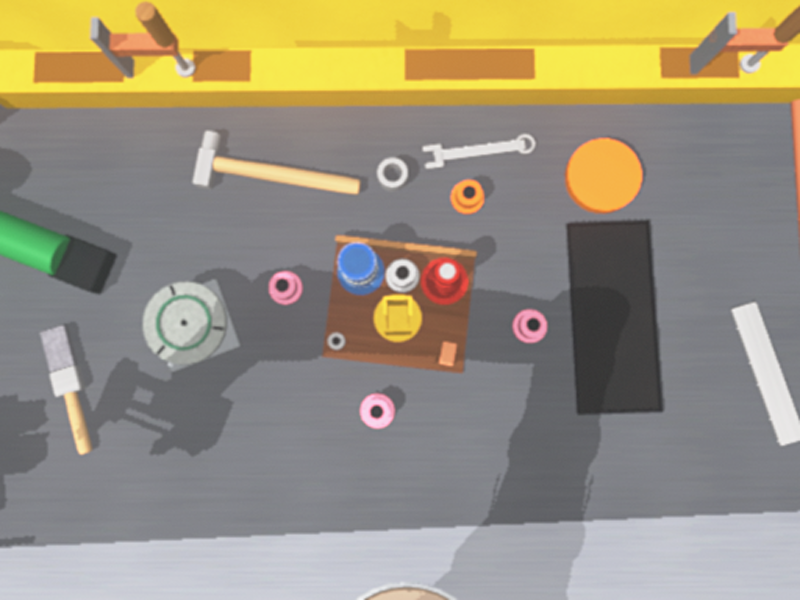

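Left of the picture is +y: turntable at left (185,322), tray at right (615,315), and the tin, hub, jack and tube on the board in the middle. I'll measure roughly from the top view and then refine with the wrist camera.

```bash
cat > h.py <<'E'
import numpy as np, cv2, sys
from cell import *
from scipy.spatial.transform import Rotation as Ro
def unproj(m,uv,z):
    d=m["R"].T@np.linalg.inv(m["K"])@np.array([uv[0],uv[1],1.]); c=-m["R"].T@m["t"]
    return c+d*(z-c[2])/d[2]
def proj(m,X):
    p=m["K"]@(m["R"]@np.array(X,float)+m["t"]); return p[:2]/p[2]
def down(yaw): # tool z down, tool x at world yaw
    c,s=np.cos(yaw),np.sin(yaw)
    return Ro.from_matrix(np.array([[c,s,0],[s,-c,0],[0,0,-1]]))
def plan(x,y,z,yaw):
    s=observe(); R=Ro.from_rotvec(s["ee_rot"]); 
    if abs(yaw)<9: pass
    T=down(yaw); rv=(R.inv()*T).as_rotvec()
    if np.linalg.norm(rv)>np.pi/2+.2: T=down(yaw+np.pi); rv=(R.inv()*T).as_rotvec()
    dw=np.array([x,y,z])-s["position"]
    print("pos",s["position"].round(4),"yaw",round(float(np.arctan2(*R.as_matrix()[[1,0],0])),3),"t",round(s["clock"],2),"w",round(s["width"],3),"F",s["force"].round(1))
    print("world d",dw.round(4),"tool-frame units (now)",(R.inv().apply(dw)/.15).round(3),"turn units",(rv/.5).round(3),"in final frame",(T.inv().apply(dw)/.15).round(3))
def crop(img,x0,y0,x1,y1,k,name):
    cv2.imwrite(name,cv2.resize(img[y0:y1,x0:x1],None,fx=k,fy=k,interpolation=cv2.INTER_CUBIC))
E
python3 - <<'E'
from h import *
a=cv2.imread("pics/top0.png"); crop(a,190,140,320,245,6,"pics/c0.png")
crop(a,80,135,430,270,2.25,"pics/c1.png")
m=camera_model("top")
k=512/800
for n,uv,z in [("hub",(402,275),.043),("tin",(357,257),.1),("jack",(447,271),.111),("tube",(398,302),.103),("ypad",(398,318),.008),("ring",(184,322),.064),("trayTL",(568,224),.009),("trayTR",(650,221),.009),("trayBL",(578,412),.009),("trayBR",(662,410),.009),("fenceL",(337,237),.035),("fenceR",(476,253),.035)]:
    print(n,unproj(m,(uv[0]*k,uv[1]*k),z).round(3))
plan(.5,.0,.3,1.57)
print(camera_model("wrist"))
E
```

```text
hub [0.593 0.005 0.043]
tin [0.611 0.07  0.1  ]
jack [ 0.589 -0.059  0.111]
tube [0.546 0.011 0.103]
ypad [0.53  0.012 0.008]
ring [0.521 0.329 0.064]
trayTL [ 0.678 -0.257  0.009]
trayTR [ 0.682 -0.386  0.009]
trayBL [ 0.385 -0.264  0.009]
trayBR [ 0.387 -0.392  0.009]
fenceL [0.654 0.105 0.035]
fenceR [ 0.628 -0.108  0.035]
pos [0.2316 0.58   0.2261] yaw 1.191 t 0.1 w 0.998 F [-0.7  0.4  0.2]
world d [ 0.2684 -0.58    0.0739] tool-frame units (now) [-2.928  3.096 -0.489] turn units [-0.     0.003 -0.758] in final frame [-3.865  1.792 -0.493]
{'K': array([[274.20207775,   0.        , 257.91161805],
       [  0.        , 274.20207775, 184.84198421],
       [  0.        ,   0.        ,   1.        ]]), 'R': array([[ 0.37045528,  0.92884684, -0.00253501],
       [ 0.90062529, -0.35852923,  0.24562345],
       [ 0.22723769, -0.0932756 , -0.969362  ]]), 't': array([-0.62530283, -0.0312904 ,  0.38930459])}
```

View pics/c0.png

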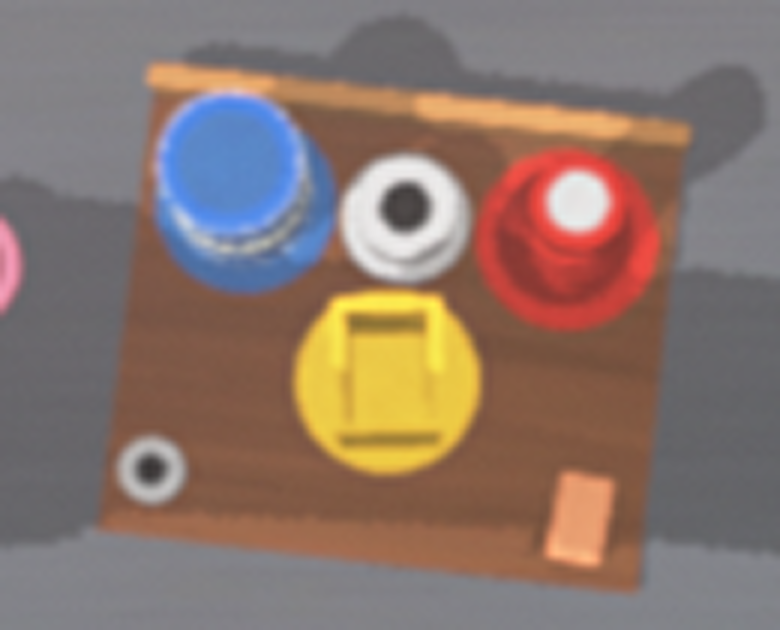

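```bash
python3 - <<'E'
from h import *
plan(.47,.01,.3,1.449)
E
```

```text
pos [0.2316 0.58   0.2261] yaw 1.191 t 0.1 w 0.998 F [-0.7  0.4  0.2]
world d [ 0.2384 -0.57    0.0739] tool-frame units (now) [-2.941  2.885 -0.489] turn units [-0.     0.003 -0.516] in final frame [-3.579  2.039 -0.493]
```

Emit:
play_rows(rows=[[0,0,-0.25,0,0,-0.26,-1],[0,0,-0.25,0,0,-0.26,-1]])

```text
clock: 0.3
position: [0.2303, 0.577, 0.2962]
ee_rot: [2.338, 2.087, -0.019]
force: [-0.6, 1.2, 0.4]
width: 0.999
```

```bash
python3 - <<'E'
from h import *
plan(.47,.01,.3,1.449)
E
```

```text
pos [0.2303 0.577  0.2962] yaw 1.457 t 0.3 w 0.999 F [-0.6  1.2  0.4]
world d [ 0.2397 -0.567   0.0038] tool-frame units (now) [-3.574  2.016  0.02 ] turn units [-0.005  0.028  0.016] in final frame [-3.558  2.045 -0.025]
```

Emit:
play_rows(rows=[[-0.27,0.155,0,0,0,0,-1],[-0.27,0.155,0,0,0,0,-1],[-0.27,0.155,0,0,0,0,-1],[-0.27,0.155,0,0,0,0,-1],[-0.27,0.155,0,0,0,0,-1]])

```text
clock: 0.8
position: [0.3231, 0.3642, 0.3005]
ee_rot: [2.326, 2.11, -0.01]
force: [0.8, 0.4, -0.6]
width: 0.996
```

Emit:
play_rows(rows=[[-0.27,0.155,0,0,0,0,-1],[-0.27,0.155,0,0,0,0,-1],[-0.27,0.155,0,0,0,0,-1],[-0.27,0.155,0,0,0,0,-1],[-0.27,0.155,0,0,0,0,-1]])

```text
clock: 1.3
position: [0.4204, 0.1411, 0.3006]
ee_rot: [2.326, 2.111, -0.011]
force: [1.1, -0.0, -0.0]
width: 0.999
```

```bash
python3 - <<'E'
from h import *
plan(.47,.01,.3,1.449)
E
```

```text
pos [0.4204 0.1411 0.3006] yaw 1.474 t 1.3 w 0.999 F [ 1.1 -0.  -0. ]
world d [ 0.0496 -0.1311 -0.0006] tool-frame units (now) [-0.838  0.414  0.007] turn units [-0.009  0.011  0.05 ] in final frame [-0.827  0.434  0.004]
```

Emit:
play_rows(rows=[[-0.28,0.14,0,0,0,0.05,-1],[-0.28,0.14,0,0,0,0,-1],[-0.28,0.14,0,0,0,0,-1],[0,0,0,0,0,0,-1]])

```text
clock: 1.7
position: [0.4703, -0.0039, 0.3011]
ee_rot: [2.36, 2.069, -0.012]
force: [0.2, 0.7, 0.3]
width: 1.001
```

```bash
python3 - <<'E'
from h import *
plan(.47,.01,.3,1.449)
m=camera_model("wrist"); a=get_image("wrist"); import pickle; pickle.dump(m,open("m1.pkl","wb"))
cv2.imwrite("pics/w1raw.png",a); crop(a,0,0,512,384,1.56,"pics/w1.png")
print(-m["R"].T@m["t"])
E
```

```text
pos [ 0.4703 -0.0039  0.3011] yaw 1.44 t 1.7 w 1.001 F [0.2 0.7 0.3]
world d [-0.0003  0.0139 -0.0011] tool-frame units (now) [ 0.092 -0.014  0.007] turn units [-0.006  0.015 -0.019] in final frame [ 0.092 -0.013  0.007]
[0.40646976 0.00713057 0.4587301 ]
```

View pics/w1.png

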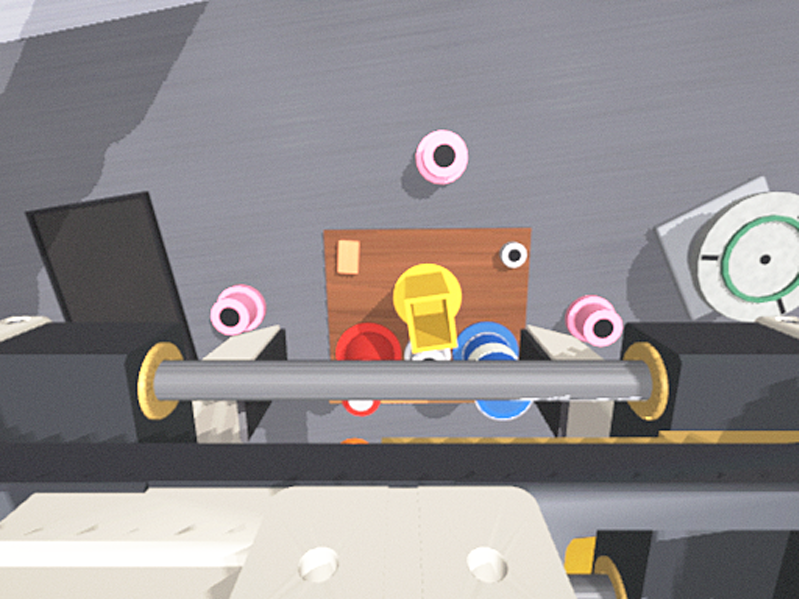

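The gripper hides the hub here; board, pads and turntable (765,260) are clear. I'll move 0.15 m forward so that the objects sit in the upper half of the picture.

Emit:
play_rows(rows=[[0.08,0.3,0.1,0,0,0,-1],[-0.02,0.3,0.1,0,0,0,-1],[-0.04,0.3,0.1,0,0,0,-1],[0,0.1,0,0,0,0,-1],[0,0,0,0,0,0,-1]])

```text
clock: 2.25
position: [0.6219, -0.0106, 0.2517]
ee_rot: [-2.348, -2.08, 0.008]
force: [-0.4, 0.2, -0.2]
width: 0.998
```

```bash
python3 - <<'E'
from h import *
plan(.62,.01,.25,1.449)
m=camera_model("wrist"); a=get_image("wrist"); import pickle; pickle.dump(m,open("m2.pkl","wb"))
cv2.imwrite("pics/w2raw.png",a); crop(a,0,0,512,384,1.56,"pics/w2.png")
print(-m["R"].T@m["t"])
E
```

```text
pos [ 0.6219 -0.0106  0.2517] yaw 1.45 t 2.25 w 0.998 F [-0.4  0.2 -0.2]
world d [-0.0019  0.0206 -0.0017] tool-frame units (now) [ 0.135 -0.029  0.012] turn units [-0.014  0.001  0.002] in final frame [ 0.135 -0.029  0.012]
[ 0.5585676  -0.00135313  0.40966682]
```

View pics/w2.png

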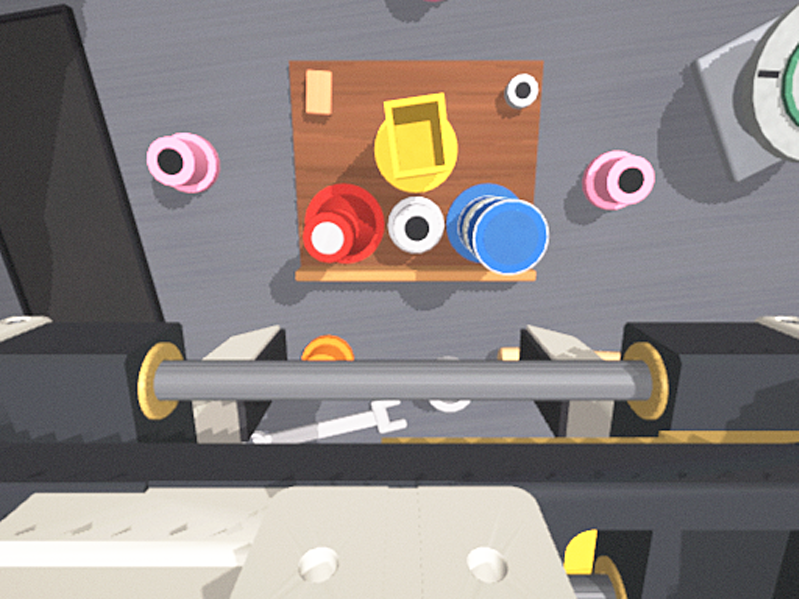

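Clear view now: tube (415,135), jack (328,238), hub (416,225), tin (508,236). Next is an enlarged crop to read off the pixels.

```bash
python3 - <<'E'
from h import *
a=cv2.imread("pics/w2raw.png")
crop(a,180,35,360,185,4.4,"pics/w2c.png")
E
```

```text
(no output)
```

View pics/w2c.png

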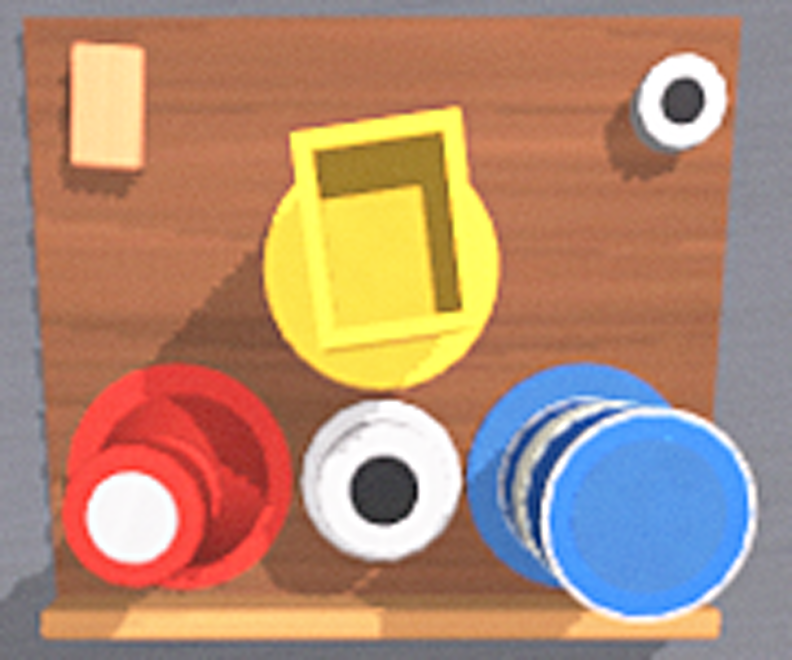

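```bash
python3 - <<'E'
from h import *; import pickle
m=pickle.load(open("m2.pkl","rb")); P=lambda u,v:((u+.5)/4.4-.5+180,(v+.5)/4.4-.5+35)
for n,uv,z in [("tin",(649,513),.1),("jack",(135,516),.111),("tube",(389.5,228),.103),("hub",(384,490),.043),("yp",(381,271),.008),("rp",(180,476),.008),("bp",(580,475),.008),
 ("c1",(290,131),.103),("c2",(461,106),.103),("c3",(485,325),.103),("c4",(322,350),.103)]:
    print(n,unproj(m,P(*uv),z).round(4))
t=camera_model("top"); K=lambda u,v:((u+.5)/6-.5+190,(v+.5)/6-.5+140)
for n,uv,z in [("tin",(232,160),.1),("jack",(577,203),.111),("tube",(387,345),.103),("hub",(405,207),.043),("yp",(388,383),.008),("rp",(568,240),.008)]:
    print("top",n,unproj(t,K(*uv),z).round(4))
E
```

```text
tin [0.6045 0.0713 0.1   ]
jack [ 0.5884 -0.0577  0.111 ]
tube [0.5281 0.0128 0.103 ]
hub [0.5964 0.0055 0.043 ]
yp [0.5311 0.013  0.008 ]
rp [ 0.5873 -0.0602  0.008 ]
bp [0.6029 0.071  0.008 ]
c1 [ 0.5037 -0.0081  0.103 ]
c2 [0.5031 0.0325 0.103 ]
c3 [0.5532 0.0335 0.103 ]
c4 [ 0.5543 -0.0069  0.103 ]
top tin [0.6073 0.0706 0.1   ]
top jack [ 0.5888 -0.0581  0.111 ]
top tube [0.537  0.0126 0.103 ]
top hub [0.5976 0.0058 0.043 ]
top yp [0.5305 0.013  0.008 ]
top rp [ 0.5888 -0.0607  0.008 ]
```

View pics/c1.png

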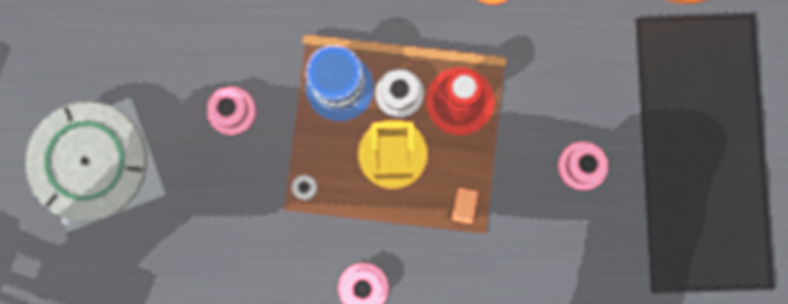

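```bash
python3 - <<'E'
from h import *
plan(.5285,.0128,.15,1.59)
E
```

```text
pos [ 0.6207 -0.0103  0.2515] yaw 1.45 t 2.3 w 0.998 F [-0.7 -0.1 -0.3]
world d [-0.0922  0.0231 -0.1015] tool-frame units (now) [ 0.079 -0.623  0.682] turn units [-0.016 -0.    -0.28 ] in final frame [ 0.166 -0.612  0.677]
```

Emit:
play_rows(rows=[[0,0,0,0,0,-0.28,-1],[0.08,-0.3,0,0,0,0,-1],[0.08,-0.3,0.1,0,0,0,-1],[0,0,0.28,0,0,0,-1],[0,0,0.28,0,0,0,-1]], force=25)

```text
clock: 2.8
position: [0.5241, 0.0182, 0.1563]
ee_rot: [-2.182, -2.255, -0.007]
force: [0.5, 0.2, -0.6]
width: 1.003
```

```bash
python3 - <<'E'
from h import *
plan(.5285,.0128,.064,1.59)
E
```

```text
pos [0.5241 0.0182 0.1563] yaw 1.604 t 2.8 w 1.003 F [ 0.5  0.2 -0.6]
world d [ 0.0044 -0.0054 -0.0923] tool-frame units (now) [-0.04   0.028  0.615] turn units [ 0.001 -0.011  0.028] in final frame [-0.037  0.029  0.615]
```

Emit:
play_rows(rows=[[-0.04,0.03,0.1,0,0,0.03,-1],[0,0,0.22,0,0,0,-1],[0,0,0.22,0,0,0,-1],[0,0,0.05,0,0,0,-1],[0,0,0,0,0,0,-1]])

```text
clock: 3.3
position: [0.5189, 0.0189, 0.0647]
ee_rot: [-2.186, -2.241, -0.005]
force: [0.1, -0.3, 0.8]
width: 1.003
```

```bash
python3 - <<'E'
from h import *
plan(.5285,.0128,.064,1.59)
E
```

```text
pos [0.5189 0.0189 0.0647] yaw 1.596 t 3.3 w 1.003 F [ 0.1 -0.3  0.8]
world d [ 0.0096 -0.0061 -0.0007] tool-frame units (now) [-0.042  0.063  0.004] turn units [-0.011 -0.02   0.012] in final frame [-0.042  0.063  0.004]
```

Emit:
play_rows(rows=[[-0.04,0.06,0,0,0,0,-1],[0,0,0,0,0,0,-1]])

```text
clock: 3.5
position: [0.5295, 0.0136, 0.0674]
ee_rot: [-2.185, -2.244, -0.009]
force: [0.0, 0.3, -0.3]
width: 1.001
```

```bash
python3 - <<'E'
from h import *
plan(.5285,.0128,.064,1.59)
E
```

```text
pos [0.5295 0.0136 0.0674] yaw 1.597 t 3.5 w 1.001 F [ 0.   0.3 -0.3]
world d [-0.001  -0.0008 -0.0034] tool-frame units (now) [-0.005 -0.007  0.022] turn units [-0.005 -0.022  0.015] in final frame [-0.005 -0.007  0.022]
```

Emit:
play_rows(rows=[[0,0,0,0,0,0,1],[0,0,0,0,0,0,1],[0,0,0,0,0,0,1],[0,0,0,0,0,0,1],[0,0,0,0,0,0,1]], force=25)

```text
clock: 4.0
position: [0.5318, 0.0136, 0.0706]
ee_rot: [-2.188, -2.246, -0.016]
force: [0.3, 0.3, 0.2]
width: 0.613
```

```bash
python3 - <<'E'
from h import *
plan(.438,-.327,.24,1.59)
E
```

```text
pos [0.5318 0.0136 0.0706] yaw 1.597 t 4.0 w 0.613 F [0.3 0.3 0.2]
world d [-0.0938 -0.3406  0.1694] tool-frame units (now) [-2.24  -0.68  -1.158] turn units [ 0.006 -0.023  0.014] in final frame [-2.258 -0.669 -1.13 ]
```

Emit:
play_rows(rows=[[0,-0.01,0.02,0,0,0,1],[0,0,0,0,0,0,1],[0,0,0,0,0,0,1],[0,0,0,0,0,0,1]], force=25)

```text
clock: 4.4
position: [0.53, 0.0132, 0.0674]
ee_rot: [-2.188, -2.246, -0.016]
force: [-0.7, 1.0, 1.5]
width: 0.437
```

```bash
python3 - <<'E'
from h import *
plan(.438,-.327,.24,1.59)
E
```

```text
pos [0.53   0.0132 0.0674] yaw 1.597 t 4.4 w 0.437 F [-0.7  1.   1.5]
world d [-0.092  -0.3402  0.1726] tool-frame units (now) [-2.238 -0.668 -1.178] turn units [ 0.006 -0.023  0.013] in final frame [-2.256 -0.657 -1.151]
```

Emit:
play_rows(rows=[[0,0,0,0,0,0,1],[0,0,-0.1,0,-0.02,0,1],[0,0,-0.3,0,0,0,1],[0,0,-0.3,0,0,0,1],[0,0,-0.3,0,0,0,1]])

```text
clock: 4.9
position: [0.5228, 0.013, 0.2129]
ee_rot: [-2.185, -2.243, 0.022]
force: [0.8, 0.4, -5.1]
width: 0.436
```

```bash
python3 - <<'E'
from h import *
plan(.438,-.327,.22,1.59)
E
```

```text
pos [0.5228 0.013  0.2129] yaw 1.597 t 4.9 w 0.436 F [ 0.8  0.4 -5.1]
world d [-0.0848 -0.34    0.0071] tool-frame units (now) [-2.251 -0.625 -0.031] turn units [-0.035  0.005  0.013] in final frame [-2.255 -0.609 -0.047]
```

Emit:
play_rows(rows=[[-0.28,-0.076,0,-0.03,0,0,1],[-0.28,-0.076,0,0,0,0,1],[-0.28,-0.076,0,0,0,0,1],[-0.28,-0.076,0,0,0,0,1],[-0.28,-0.076,0,0,0,0,1]])

```text
clock: 5.4
position: [0.4746, -0.1955, 0.2167]
ee_rot: [2.172, 2.267, 0.01]
force: [1.4, -0.7, -5.6]
width: 0.433
```

```bash
python3 - <<'E'
from h import *
plan(.438,-.327,.22,1.59)
E
```

```text
pos [ 0.4746 -0.1955  0.2167] yaw 1.614 t 5.4 w 0.433 F [ 1.4 -0.7 -5.6]
world d [-0.0366 -0.1315  0.0033] tool-frame units (now) [-0.866 -0.281 -0.027] turn units [ 0.012 -0.007  0.047] in final frame [-0.872 -0.261 -0.022]
```

Emit:
play_rows(rows=[[-0.27,-0.08,0,0,0,0.03,1],[-0.27,-0.08,0,0,0,0,1],[-0.27,-0.08,0,0,0,0,1],[0,0,0,0,0,0,1]])

```text
clock: 5.8
position: [0.435, -0.3278, 0.2135]
ee_rot: [-2.199, -2.241, -0.003]
force: [-1.1, 1.0, -4.9]
width: 0.435
```

```bash
python3 - <<'E'
from h import *
plan(.438,-.327,.10,1.59)
m=camera_model("wrist"); a=get_image("wrist"); import pickle; pickle.dump(m,open("m3.pkl","wb"))
cv2.imwrite("pics/w3raw.png",a); crop(a,0,0,512,384,1.56,"pics/w3.png")
E
```

```text
pos [ 0.435  -0.3278  0.2135] yaw 1.59 t 5.8 w 0.435 F [-1.1  1.  -4.9]
world d [ 0.003   0.0008 -0.1135] tool-frame units (now) [0.003 0.02  0.757] turn units [ 0.    -0.005  0.   ] in final frame [0.005 0.02  0.757]
```

View pics/w3.png

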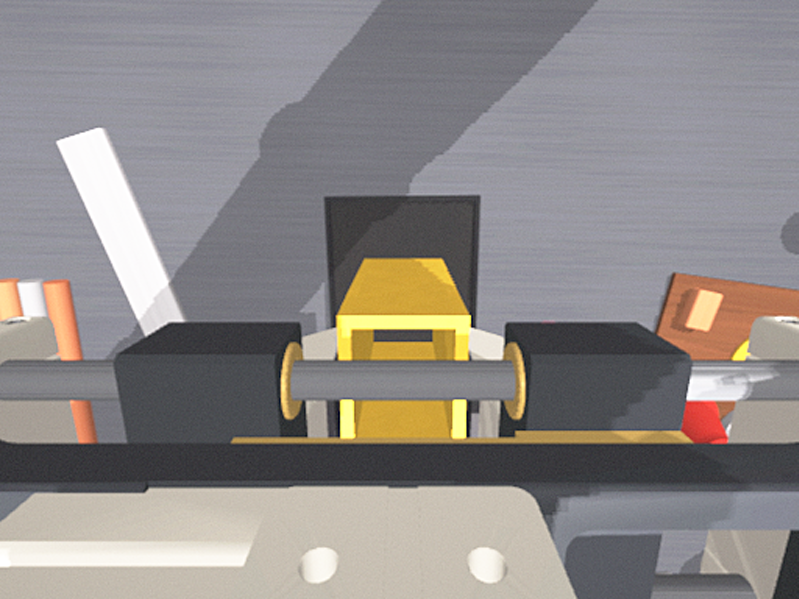

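```bash
python3 - <<'E'
from h import *; import pickle
m=pickle.load(open("m3.pkl","rb"))
for uv in [(326,197),(480,196)]: print(unproj(m,(uv[0]/1.56,uv[1]/1.56),.009).round(4))
E
```

```text
[ 0.3847 -0.3905  0.009 ]
[ 0.3814 -0.2631  0.009 ]
```

Emit:
play_rows(rows=[[0,0.02,0.25,0,0,0,1],[0,0,0.25,0,0,0,1],[0,0,0.25,0,0,0,1],[0,0,0.1,0,0,0,1],[0,0,0,0,0,0,1]])

```text
clock: 6.35
position: [0.4406, -0.3176, 0.0793]
ee_rot: [-2.187, -2.244, -0.01]
force: [0.5, -0.1, -4.8]
width: 0.432
```

```bash
python3 - <<'E'
from h import *
plan(.438,-.327,.0635,1.59)
E
```

```text
pos [ 0.4406 -0.3176  0.0793] yaw 1.596 t 6.35 w 0.432 F [ 0.5 -0.1 -4.8]
world d [-0.0026 -0.0094 -0.0158] tool-frame units (now) [-0.063 -0.019  0.105] turn units [-0.003 -0.02   0.013] in final frame [-0.062 -0.019  0.105]
```

Emit:
play_rows(rows=[[-0.06,-0.02,0.03,0,-0.02,0,1],[0,0,0.05,0,0,0,1],[0,0,0,0,0,0,1]])

```text
clock: 6.65
position: [0.439, -0.3259, 0.0675]
ee_rot: [-2.19, -2.253, 0.001]
force: [0.1, 0.3, -5.6]
width: 0.436
```

```bash
python3 - <<'E'
from h import *
plan(.438,-.327,.0635,1.59)
E
```

```text
pos [ 0.439  -0.3259  0.0675] yaw 1.599 t 6.65 w 0.436 F [ 0.1  0.3 -5.6]
world d [-0.001  -0.0011 -0.004 ] tool-frame units (now) [-0.007 -0.007  0.027] turn units [-0.001  0.001  0.018] in final frame [-0.007 -0.007  0.027]
```

Emit:
play_rows(rows=[[0,0,0.025,0,0,0,1],[0,0,0,0,0,0,1]])

```text
clock: 6.85
position: [0.4398, -0.3264, 0.0647]
ee_rot: [2.188, 2.251, 0.0]
force: [0.3, -0.1, -6.3]
width: 0.434
```

```bash
python3 - <<'E'
from h import *
plan(.438,-.327,.0635,1.59)
E
```

```text
pos [ 0.4398 -0.3264  0.0647] yaw 1.599 t 6.85 w 0.434 F [ 0.3 -0.1 -6.3]
world d [-0.0018 -0.0006 -0.0012] tool-frame units (now) [-0.004 -0.012  0.008] turn units [0.003 0.003 0.018] in final frame [-0.004 -0.012  0.008]
```

Emit:
play_rows(rows=[[0,0,0.02,0,0,0,1],[0,0,0.01,0,0,0,1]])

```text
clock: 7.05
position: [0.4407, -0.3271, 0.063]
ee_rot: [2.187, 2.249, 0.004]
force: [-8.2, 6.8, 19.5]
width: 0.433
```

Emit:
play_rows(rows=[[0,0,0.012,0,0,0,1],[0,0,0.0,0,0,0,1]])

```text
clock: 7.25
position: [0.4408, -0.3273, 0.0639]
ee_rot: [2.187, 2.248, 0.007]
force: [0.2, 0.4, -4.5]
width: 0.436
```

Emit:
play_rows(rows=[[0,0,0,0,0,0,-0.3],[0,0,0,0,0,0,-1],[0,0,0,0,0,0,-1],[0,0,0,0,0,0,-1],[0,0,0,0,0,0,-1]])

```text
clock: 7.75
position: [0.4429, -0.3288, 0.0654]
ee_rot: [2.183, 2.244, 0.008]
force: [0.2, 0.5, -0.4]
width: 0.817
```

Emit:
play_rows(rows=[[0,0,-0.1,0,0,0,-1],[0,0,-0.3,0,0,0,-1],[0,0,-0.3,0,0,0,-1],[0,0,-0.3,0,0,0,-1]])

```text
clock: 8.15
position: [0.438, -0.3257, 0.2135]
ee_rot: [-2.189, -2.25, -0.001]
force: [0.4, -0.2, -0.5]
width: 1.0
```

```bash
python3 - <<'E'
from h import *
plan(.588,-.058,.2,1.5)
cv2.imwrite("pics/t1.png",get_image("top")); 
E
```

```text
pos [ 0.438  -0.3257  0.2135] yaw 1.598 t 8.15 w 1.0 F [ 0.4 -0.2 -0.5]
world d [ 0.15    0.2677 -0.0135] tool-frame units (now) [1.757 1.049 0.093] turn units [-0.002 -0.004  0.196] in final frame [1.851 0.872 0.09 ]
```

View pics/t1.png

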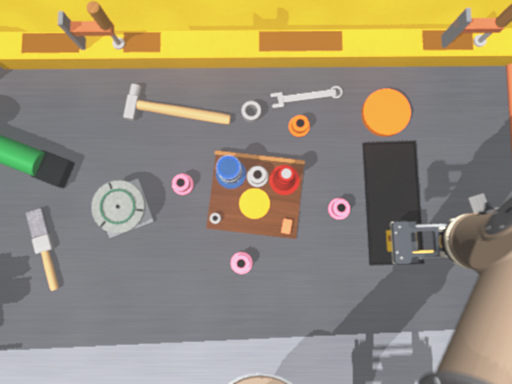

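Emit:
play_rows(rows=[[0.25,0.15,0,0,0,0,-1],[0.25,0.15,0,0,0,0,-1],[0.25,0.15,0,0,0,0,-1],[0.25,0.15,0,0,0,0,-1],[0.25,0.15,0,0,0,0,-1]])

```text
clock: 8.7
position: [0.5509, -0.1421, 0.2268]
ee_rot: [2.196, 2.22, 0.008]
force: [0.9, -0.9, 0.2]
width: 0.996
```

Emit:
play_rows(rows=[[0.25,0.15,0,0,0,0,-1],[0.25,0.15,0,0,0,0,-1],[0,0,0,0,0,0,-1]])

```text
clock: 9.0
position: [0.5992, -0.0553, 0.226]
ee_rot: [2.187, 2.231, 0.013]
force: [0.4, -1.4, 0.6]
width: 0.999
```

```bash
python3 - <<'E'
from h import *
plan(.5886,-.058,.079,1.59)
E
```

```text
pos [ 0.5992 -0.0553  0.226 ] yaw 1.591 t 9.0 w 0.999 F [ 0.4 -1.4  0.6]
world d [-0.0106 -0.0027 -0.147 ] tool-frame units (now) [-0.01  -0.089  0.979] turn units [0.037 0.013 0.001] in final frame [-0.017 -0.071  0.98 ]
```

Emit:
play_rows(rows=[[-0.01,-0.08,0,0.037,0.013,0,-1],[0,0,0.3,0,0,0,-1],[0,0,0.3,0,0,0,-1],[0,0,0,0,0,0,-1]])

```text
clock: 9.4
position: [0.5852, -0.0585, 0.1348]
ee_rot: [-2.198, -2.243, 0.001]
force: [-1.1, 0.3, 1.2]
width: 1.001
```

```bash
python3 - <<'E'
from h import *
plan(.5886,-.058,.079,1.59)
E
```

```text
pos [ 0.5852 -0.0585  0.1348] yaw 1.591 t 9.4 w 1.001 F [-1.1  0.3  1.2]
world d [ 0.0034  0.0005 -0.0558] tool-frame units (now) [0.003 0.024 0.372] turn units [-0.003 -0.001  0.002] in final frame [0.003 0.023 0.372]
```

Emit:
play_rows(rows=[[0,0.02,0.19,0,0,0,-1],[0,0,0.18,0,0,0,-1],[0,0,0,0,0,0,-1]])

```text
clock: 9.7
position: [0.5879, -0.0624, 0.0827]
ee_rot: [-2.204, -2.238, 0.0]
force: [-0.1, -0.2, -0.3]
width: 1.0
```

```bash
python3 - <<'E'
from h import *
plan(.5886,-.058,.079,1.59)
E
```

```text
pos [ 0.5879 -0.0624  0.0827] yaw 1.586 t 9.7 w 1.0 F [-0.1 -0.2 -0.3]
world d [ 0.0007  0.0044 -0.0037] tool-frame units (now) [0.029 0.005 0.025] turn units [-0.001 -0.    -0.008] in final frame [0.029 0.006 0.025]
```

Emit:
play_rows(rows=[[0.03,0.005,0.025,0,0,0,1],[0,0,0,0,0,0,1],[0,0,0,0,0,0,1],[0,0,0,0,0,0,1],[0,0,0,0,0,0,1]])

```text
clock: 10.2
position: [0.5918, -0.0593, 0.0867]
ee_rot: [2.203, 2.232, 0.009]
force: [-0.5, -0.6, -0.6]
width: 0.612
```

```bash
python3 - <<'E'
from h import *
plan(.5886,-.058,.079,1.59)
E
```

```text
pos [ 0.5918 -0.0593  0.0867] yaw 1.584 t 10.2 w 0.612 F [-0.5 -0.6 -0.6]
world d [-0.0032  0.0013 -0.0077] tool-frame units (now) [ 0.009 -0.022  0.051] turn units [ 0.016 -0.    -0.012] in final frame [ 0.009 -0.021  0.051]
```

Emit:
play_rows(rows=[[0.01,-0.02,0.05,0.016,0,0,1],[0,0,0,0,0,0,1],[0,0,0.005,0,0,0,1],[0,0,0.005,0,0,0,1],[0,0,0.005,0,0,0,1]])

```text
clock: 10.7
position: [0.5898, -0.059, 0.0789]
ee_rot: [2.206, 2.234, 0.002]
force: [-3.5, 0.5, 11.9]
width: 0.389
```

```bash
python3 - <<'E'
from h import *
plan(.533,-.327,.24,1.59)
E
```

```text
pos [ 0.5898 -0.059   0.0789] yaw 1.583 t 10.7 w 0.389 F [-3.5  0.5 11.9]
world d [-0.0568 -0.268   0.1611] tool-frame units (now) [-1.782 -0.399 -1.074] turn units [ 0.004  0.001 -0.013] in final frame [-1.779 -0.413 -1.074]
```

Emit:
play_rows(rows=[[0,0,0,0,0,0,1],[0,0,-0.1,0,0,0,1],[0,0,-0.3,0,0,0,1],[0,0,-0.3,0,0,0,1],[0,0,-0.3,0,0,0,1]], force=30)

```text
clock: 11.2
position: [0.5823, -0.0576, 0.223]
ee_rot: [-2.197, -2.225, 0.023]
force: [0.5, 0.3, -5.4]
width: 0.388
```

```bash
python3 - <<'E'
from h import *
plan(.533,-.327,.22,1.59)
E
```

```text
pos [ 0.5823 -0.0576  0.223 ] yaw 1.583 t 11.2 w 0.388 F [ 0.5  0.3 -5.4]
world d [-0.0493 -0.2694 -0.003 ] tool-frame units (now) [-1.792 -0.35   0.027] turn units [-0.041  0.    -0.014] in final frame [-1.789 -0.363  0.02 ]
```

Emit:
play_rows(rows=[[-0.26,-0.052,0,-0.04,0,0,1],[-0.26,-0.052,0,0,0,0,1],[-0.26,-0.052,0,0,0,0,1],[-0.26,-0.052,0,0,0,0,1],[-0.26,-0.052,0,0,0,0,1]])

```text
clock: 11.7
position: [0.5495, -0.2492, 0.2253]
ee_rot: [-2.189, -2.253, -0.012]
force: [0.5, -0.6, -5.3]
width: 0.383
```

Emit:
play_rows(rows=[[-0.26,-0.052,0,0,0,0,1],[-0.2,-0.052,0,0,0,0,1],[0,0,0,0,0,0,1]])

```text
clock: 12.0
position: [0.5297, -0.3278, 0.2217]
ee_rot: [-2.197, -2.241, -0.002]
force: [0.3, -0.2, -5.1]
width: 0.387
```

```bash
python3 - <<'E'
from h import *
plan(.533,-.327,.075,1.59)
E
```

```text
pos [ 0.5297 -0.3278  0.2217] yaw 1.591 t 12.0 w 0.387 F [ 0.3 -0.2 -5.1]
world d [ 0.0033  0.0008 -0.1467] tool-frame units (now) [0.002 0.024 0.978] turn units [-0.004 -0.007  0.001] in final frame [0.005 0.022 0.978]
```

Emit:
play_rows(rows=[[0,0.02,0.28,0,0,0,1],[0,0,0.28,0,0,0,1],[0,0,0.28,0,0,0,1],[0,0,0.05,0,0,0,1],[0,0,0,0,0,0,1]])

```text
clock: 12.5
position: [0.5305, -0.3272, 0.0819]
ee_rot: [-2.197, -2.234, 0.001]
force: [0.7, -0.1, -4.8]
width: 0.389
```

```bash
python3 - <<'E'
from h import *
plan(.533,-.327,.075,1.59)
E
```

```text
pos [ 0.5305 -0.3272  0.0819] yaw 1.587 t 12.5 w 0.389 F [ 0.7 -0.1 -4.8]
world d [ 0.0025  0.0002 -0.0069] tool-frame units (now) [0.001 0.017 0.046] turn units [-0.012 -0.011 -0.005] in final frame [0.001 0.017 0.046]
```

Emit:
play_rows(rows=[[0,0.01,0.035,-0.012,-0.011,0,1],[0,0,0.015,0,0,0,1],[0,0,0,0,0,0,1]])

```text
clock: 12.8
position: [0.5343, -0.3276, 0.0777]
ee_rot: [2.198, 2.237, 0.003]
force: [-0.4, 0.4, -4.8]
width: 0.38
```

Emit:
play_rows(rows=[[0,0,0.012,0,0,0,1],[0,0,0,0,0,0,1]])

```text
clock: 13.0
position: [0.5356, -0.3282, 0.078]
ee_rot: [2.196, 2.235, 0.005]
force: [0.2, 0.6, -6.1]
width: 0.388
```

Emit:
play_rows(rows=[[0,0,0.025,0,0,0,1],[0,0,0.01,0,0,0,1]])

```text
clock: 13.2
position: [0.537, -0.3293, 0.0749]
ee_rot: [2.193, 2.232, 0.007]
force: [-4.4, 2.3, 11.9]
width: 0.382
```

Emit:
play_rows(rows=[[0,0,0.012,0,0,0,1],[0,0,0.005,0,0,0,1]])

```text
clock: 13.4
position: [0.5371, -0.3296, 0.0749]
ee_rot: [2.193, 2.231, 0.01]
force: [-1.8, 1.3, -1.5]
width: 0.384
```

Touching the tray floor. I'll release and lift.

Emit:
play_rows(rows=[[0,0,0,0,0,0,-0.3],[0,0,0,0,0,0,-1],[0,0,0,0,0,0,-1],[0,0,0,0,0,0,-1],[0,0,0,0,0,0,-1]])

```text
clock: 13.9
position: [0.5388, -0.3311, 0.0763]
ee_rot: [2.19, 2.228, 0.011]
force: [0.3, -0.4, 0.2]
width: 0.769
```

Emit:
play_rows(rows=[[0,0,-0.1,0,0,0,-1],[0,0,-0.3,0,0,0,-1],[0,0,-0.3,0,0,0,-1],[0,0,-0.3,0,0,0,-1]])

```text
clock: 14.3
position: [0.5329, -0.328, 0.2269]
ee_rot: [2.199, 2.235, 0.004]
force: [1.3, 0.6, 0.7]
width: 1.001
```

```bash
python3 - <<'E'
from h import *
plan(.6048,.0712,.22,1.59)
E
```

```text
pos [ 0.5329 -0.328   0.2269] yaw 1.587 t 14.3 w 1.001 F [1.3 0.6 0.7]
world d [ 0.0719  0.3992 -0.0069] tool-frame units (now) [2.653 0.522 0.042] turn units [ 0.011  0.005 -0.006] in final frame [2.651 0.531 0.046]
```

Emit:
play_rows(rows=[[0.265,0.05,0,0.01,0,0,-1],[0.265,0.05,0,0,0,0,-1],[0.265,0.05,0,0,0,0,-1],[0.265,0.05,0,0,0,0,-1],[0.265,0.05,0,0,0,0,-1]])

```text
clock: 14.8
position: [0.5703, -0.1349, 0.2413]
ee_rot: [2.204, 2.205, 0.006]
force: [-0.0, -0.2, 0.5]
width: 0.999
```

Emit:
play_rows(rows=[[0.265,0.05,0,0,0,0,-1],[0.265,0.05,0,0,0,0,-1],[0.265,0.05,0,0,0,0,-1],[0.265,0.05,0,0,0,0,-1],[0.2,0.05,0,0,0,0,-1]])

```text
clock: 15.3
position: [0.6086, 0.0629, 0.2463]
ee_rot: [2.202, 2.203, 0.014]
force: [0.2, 0.2, -0.9]
width: 1.001
```

```bash
python3 - <<'E'
from h import *
plan(.6048,.0712,.060,1.59)
E
```

```text
pos [0.6086 0.0629 0.2463] yaw 1.571 t 15.3 w 1.001 F [ 0.2  0.2 -0.9]
world d [-0.0038  0.0083 -0.1863] tool-frame units (now) [ 0.071 -0.057  1.24 ] turn units [ 0.051  0.026 -0.038] in final frame [ 0.056 -0.024  1.242]
```

Emit:
play_rows(rows=[[0.05,-0.03,0.1,0.05,0.025,-0.03,-1],[0,0,0.29,0,0,0,-1],[0,0,0.29,0,0,0,-1],[0,0,0.1,0,0,0,-1],[0,0,0,0,0,0,-1]])

```text
clock: 15.8
position: [0.606, 0.0764, 0.1296]
ee_rot: [2.193, 2.249, 0.008]
force: [-0.0, -0.5, 0.1]
width: 0.997
```

```bash
python3 - <<'E'
from h import *
plan(.6048,.0712,.055,1.59)
E
```

```text
pos [0.606  0.0764 0.1296] yaw 1.596 t 15.8 w 0.997 F [-0.  -0.5  0.1]
world d [-0.0012 -0.0052 -0.0746] tool-frame units (now) [-0.036 -0.011  0.497] turn units [ 0.008 -0.006  0.012] in final frame [-0.034 -0.008  0.497]
```

Emit:
play_rows(rows=[[-0.035,-0.01,0.2,0.008,-0.006,0,-1],[0,0,0.2,0,0,0,-1],[0,0,0.1,0,0,0,-1],[0,0,0,0,0,0,-1]])

```text
clock: 16.2
position: [0.6076, 0.0683, 0.0577]
ee_rot: [2.194, 2.244, 0.006]
force: [-0.1, 0.0, 0.3]
width: 0.999
```

```bash
python3 - <<'E'
from h import *
plan(.6048,.0712,.055,1.59)
E
```

```text
pos [0.6076 0.0683 0.0577] yaw 1.593 t 16.2 w 0.999 F [-0.1  0.   0.3]
world d [-0.0028  0.0029 -0.0027] tool-frame units (now) [ 0.02  -0.018  0.018] turn units [ 0.011 -0.     0.007] in final frame [ 0.02  -0.018  0.018]
```

Emit:
play_rows(rows=[[0.02,-0.02,0.02,0.01,0,0,1],[0,0,0.005,0,0,0,1],[0,0,0.005,0,0,0,1],[0,0,0.005,0,0,0,1],[0,0,0.005,0,0,0,1]], force=25)

```text
clock: 16.7
position: [0.6076, 0.0717, 0.0569]
ee_rot: [2.194, 2.244, 0.01]
force: [0.8, -0.5, 2.2]
width: 0.614
```

Emit:
play_rows(rows=[[0,0,0,0,0,0,1],[0,0,0.005,0,0,0,1],[0,0,0,0,0,0,1]])

```text
clock: 17.0
position: [0.6076, 0.0717, 0.0569]
ee_rot: [2.194, 2.244, 0.01]
force: [0.3, 0.7, -2.6]
width: 0.585
```

```bash
python3 - <<'E'
from h import *
plan(.628,-.325,.22,1.59)
E
```

```text
pos [0.6076 0.0717 0.0569] yaw 1.593 t 17.0 w 0.585 F [ 0.3  0.7 -2.6]
world d [ 0.0204 -0.3967  0.1631] tool-frame units (now) [-2.644  0.084 -1.092] turn units [ 0.014 -0.004  0.006] in final frame [-2.646  0.085 -1.087]
```

Emit:
play_rows(rows=[[0,0,-0.1,0,0,0,1],[0,0,-0.3,0,0,0,1],[0,0,-0.3,0,0,0,1],[0,0,-0.3,0,0,0,1],[0,0,-0.1,0,0,0,1]])

```text
clock: 17.5
position: [0.6035, 0.0706, 0.2272]
ee_rot: [-2.197, -2.245, 0.002]
force: [1.4, 1.5, -2.2]
width: 0.583
```

```bash
python3 - <<'E'
from h import *
plan(.628,-.325,.22,1.59)
E
```

```text
pos [0.6035 0.0706 0.2272] yaw 1.592 t 17.5 w 0.583 F [ 1.4  1.5 -2.2]
world d [ 0.0245 -0.3956 -0.0072] tool-frame units (now) [-2.64   0.107  0.048] turn units [-0.002  0.001  0.004] in final frame [-2.64   0.113  0.048]
```

Emit:
play_rows(rows=[[-0.265,0.01,0,0,0,0,1],[-0.265,0.01,0,0,0,0,1],[-0.265,0.01,0,0,0,0,1],[-0.265,0.01,0,0,0,0,1],[-0.265,0.01,0,0,0,0,1]])

```text
clock: 18.0
position: [0.6184, -0.1243, 0.2356]
ee_rot: [2.18, 2.26, 0.015]
force: [0.8, 0.8, -1.9]
width: 0.585
```

Emit:
play_rows(rows=[[-0.265,0.01,0,0,0,0,1],[-0.265,0.01,0,0,0,0,1],[-0.265,0.01,0,0,0,0,1],[-0.265,0.01,0,0,0,0,1],[-0.2,0.01,0,0,0,0,1]])

```text
clock: 18.5
position: [0.6304, -0.3221, 0.2392]
ee_rot: [2.181, 2.257, 0.015]
force: [0.5, 0.0, -1.4]
width: 0.585
```

```bash
python3 - <<'E'
from h import *
plan(.632,-.325,.053,1.59)
E
```

```text
pos [ 0.6304 -0.3221  0.2392] yaw 1.605 t 18.5 w 0.585 F [ 0.5  0.  -1.4]
world d [ 0.0016 -0.0029 -0.1862] tool-frame units (now) [-2.600e-02 -1.000e-03  1.241e+00] turn units [ 0.017 -0.009  0.031] in final frame [-0.02   0.01   1.241]
```

Emit:
play_rows(rows=[[0,0,0.1,0.017,-0.009,0.02,1],[0,0,0.3,0,0,0,1],[0,0,0.3,0,0,0,1],[0,0,0.3,0,0,0,1],[0,0,0,0,0,0,1]])

```text
clock: 19.0
position: [0.6288, -0.3299, 0.0891]
ee_rot: [2.201, 2.234, -0.004]
force: [-0.8, 1.3, -3.5]
width: 0.585
```

```bash
python3 - <<'E'
from h import *
plan(.632,-.325,.053,1.59)
E
```

```text
pos [ 0.6288 -0.3299  0.0891] yaw 1.585 t 19.0 w 0.585 F [-0.8  1.3 -3.5]
world d [ 0.0032  0.0049 -0.0361] tool-frame units (now) [0.033 0.021 0.24 ] turn units [ 0.004  0.011 -0.009] in final frame [0.032 0.022 0.241]
```

Emit:
play_rows(rows=[[0.03,0.02,0.12,0.004,0.011,0,1],[0,0,0.08,0,0,0,1],[0,0,0.03,0,0,0,1],[0,0,0,0,0,0,1]])

```text
clock: 19.4
position: [0.6355, -0.3248, 0.0583]
ee_rot: [2.199, 2.236, 0.004]
force: [-0.6, 0.3, -2.3]
width: 0.586
```

```bash
python3 - <<'E'
from h import *
plan(.632,-.325,.053,1.59)
E
```

```text
pos [ 0.6355 -0.3248  0.0583] yaw 1.587 t 19.4 w 0.586 F [-0.6  0.3 -2.3]
world d [-0.0035 -0.0002 -0.0053] tool-frame units (now) [-0.001 -0.024  0.035] turn units [ 0.011  0.004 -0.005] in final frame [-0.001 -0.024  0.035]
```

Emit:
play_rows(rows=[[0,-0.02,0.035,0.01,0,0,1],[0,0,0.012,0,0,0,1]])

```text
clock: 19.6
position: [0.6337, -0.3257, 0.0532]
ee_rot: [2.199, 2.236, 0.0]
force: [-0.7, -0.8, -2.0]
width: 0.589
```

Emit:
play_rows(rows=[[0,0,0.015,0,0,0,1],[0,0,0.005,0,0,0,1]])

```text
clock: 19.8
position: [0.6345, -0.3266, 0.053]
ee_rot: [2.198, 2.234, 0.002]
force: [-0.2, -0.7, -2.4]
width: 0.586
```

Emit:
play_rows(rows=[[0,0,0.015,0,0,0,1],[0,0,0.012,0,0,0,1]])

```text
clock: 20.0
position: [0.6351, -0.327, 0.0527]
ee_rot: [2.197, 2.232, 0.005]
force: [-6.3, 4.3, 13.3]
width: 0.584
```

Emit:
play_rows(rows=[[0,0,0.015,0,0,0,1],[0,0,0.005,0,0,0,1]])

```text
clock: 20.2
position: [0.6351, -0.3272, 0.0529]
ee_rot: [2.197, 2.232, 0.008]
force: [-1.1, 0.1, -2.4]
width: 0.581
```

Emit:
play_rows(rows=[[0,0,0,0,0,0,-0.3],[0,0,0,0,0,0,-1],[0,0,0,0,0,0,-1],[0,0,0,0,0,0,-1],[0,0,0,0,0,0,-1]])

```text
clock: 20.7
position: [0.636, -0.3281, 0.0535]
ee_rot: [2.195, 2.229, 0.008]
force: [-0.2, 0.3, -0.8]
width: 0.946
```

Emit:
play_rows(rows=[[0,0,-0.1,0,0,0,-1],[0,0,-0.3,0,0,0,-1],[0,0,-0.3,0,0,0,-1],[0,0,-0.3,0,0,0,-1],[0,0,-0.1,0,0,0,-1]])

```text
clock: 21.2
position: [0.6321, -0.3267, 0.2246]
ee_rot: [2.2, 2.232, 0.004]
force: [0.8, -0.3, 0.2]
width: 1.001
```

```bash
python3 - <<'E'
from h import *
plan(.597,.0055,.22,1.59)
E
```

```text
pos [ 0.6321 -0.3267  0.2246] yaw 1.585 t 21.2 w 1.001 F [ 0.8 -0.3  0.2]
world d [-0.0351  0.3322 -0.0046] tool-frame units (now) [ 2.218 -0.202  0.021] turn units [ 0.014  0.008 -0.01 ] in final frame [ 2.219 -0.191  0.031]
```

Emit:
play_rows(rows=[[0.27,0,0,0.014,0.008,0,-1],[0.27,0,0,0,0,0,-1],[0.27,0,0,0,0,0,-1],[0.27,0,0,0,0,0,-1],[0.27,0,0,0,0,0,-1]])

```text
clock: 21.7
position: [0.6298, -0.1296, 0.2353]
ee_rot: [2.21, 2.211, 0.004]
force: [-0.3, 0.2, -0.0]
width: 1.001
```

Emit:
play_rows(rows=[[0.27,0,0,0,0,0,-1],[0.27,0,0,0,0,0,-1],[0.27,0,0,0,0,0,-1],[0.07,0,0,0,0,0,-1],[0,0,0,0,0,0,-1]])

```text
clock: 22.2
position: [0.6295, 0.0154, 0.2402]
ee_rot: [2.2, 2.22, 0.014]
force: [-1.0, -0.5, 0.5]
width: 0.999
```

```bash
python3 - <<'E'
from h import *; import pickle
plan(.597,.0055,.018,1.59)
m=camera_model("wrist"); a=get_image("wrist"); pickle.dump(m,open("m4.pkl","wb"))
cv2.imwrite("pics/w4raw.png",a); crop(a,130,10,400,210,2.9,"pics/w4.png")
crop(get_image("top"),80,120,450,280,2.1,"pics/t4.png")
E
```

```text
pos [0.6295 0.0154 0.2402] yaw 1.58 t 22.2 w 0.999 F [-1.  -0.5  0.5]
world d [-0.0325 -0.0099 -0.2222] tool-frame units (now) [-0.056 -0.244  1.477] turn units [ 0.036  0.011 -0.021] in final frame [-0.062 -0.218  1.481]
```

View pics/w4.png

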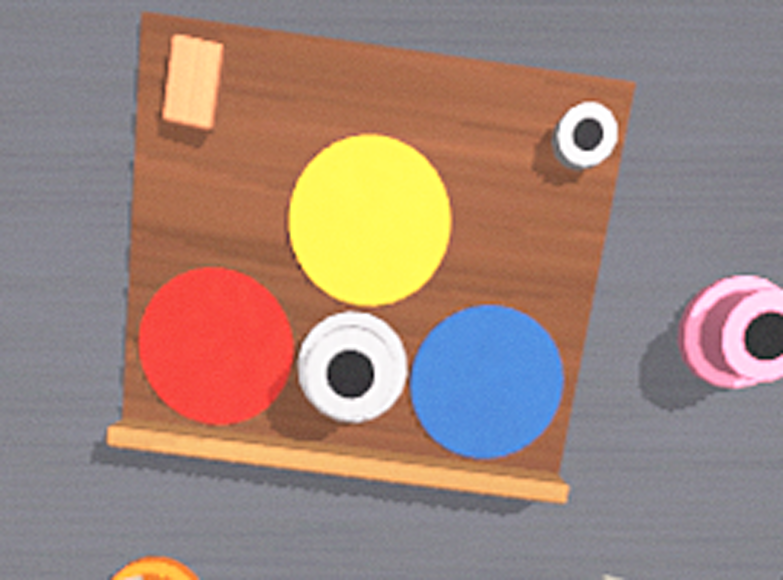

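View pics/t4.png

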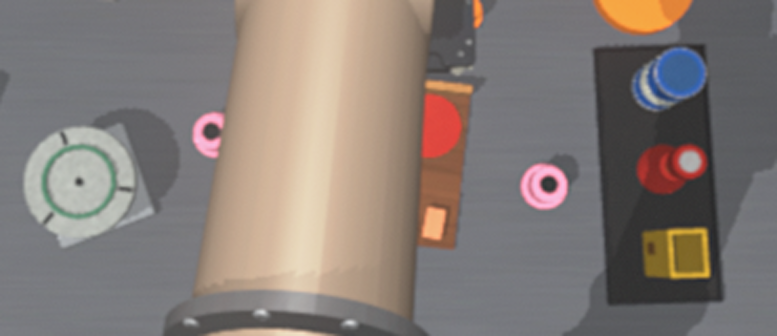

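All three stand in the tray and the hub stands alone between the empty pads. I'll measure the pads and hub by colour.

```bash
python3 - <<'E'
from h import *; import pickle
m=pickle.load(open("m4.pkl","rb")); a=cv2.imread("pics/w4raw.png"); h=cv2.cvtColor(a,cv2.COLOR_BGR2HSV)
def blob(lo,hi,z):
    k=cv2.inRange(h,lo,hi); k[:10]=0;k[195:]=0
    c=max(cv2.findContours(k,cv2.RETR_EXTERNAL,cv2.CHAIN_APPROX_NONE)[0],key=cv2.contourArea)
    W=np.array([unproj(m,p[0],z)[:2] for p in c])
    (e,ax,_)=cv2.fitEllipse((W*1e4).astype(np.float32)); return np.array(e)/1e4,np.array(ax)/1e4
print("y",blob((22,120,120),(35,255,255),.008)); print("r",blob((0,190,140),(4,255,255),.008)); print("b",blob((100,120,100),(125,255,255),.008))
P=lambda u,v:((u+.5)/2.9-.5+130,(v+.5)/2.9-.5+10)
print("hub bore",unproj(m,P(351,373),.043)); 
t=camera_model("top"); K=lambda u,v:((u+.5)/2.1-.5+80,(v+.5)/2.1-.5+120)
for n,uv,z in [("ring",(80,182),.064),("plate",(79,181),.06),("tin",(680,73),.096),("jack",(689,162),.107),("tube",(690,253),.099)]: print(n,unproj(t,K(*uv),z).round(4))
E
```

```text
y (array([0.53067173, 0.01308029]), array([0.07257877, 0.07279405]))
r (array([ 0.53405527, -0.31291826]), array([0.02338885, 0.03327609]))
b (array([0.60412227, 0.07030778]), array([0.07150952, 0.07176   ]))
hub bore [0.59632956 0.00590241 0.043     ]
ring [0.5203 0.3289 0.064 ]
plate [0.5217 0.3313 0.06  ]
tin [ 0.633  -0.3256  0.096 ]
jack [ 0.5357 -0.3278  0.107 ]
tube [ 0.4403 -0.3277  0.099 ]
```

```bash
python3 - <<'E'
from h import *; import pickle
m=pickle.load(open("m4.pkl","rb"));P=lambda u,v:((u+.5)/2.9-.5+130,(v+.5)/2.9-.5+10)
print(unproj(m,P(216,345.5),.008))
E
```

```text
[ 0.58732278 -0.06004714  0.008     ]
```

Emit:
play_rows(rows=[[-0.06,-0.23,0,0.036,0.01,-0.02,-1],[0,0,0.3,0,0,0,-1],[0,0,0.3,0,0,0,-1],[0,0,0.3,0,0,0,-1],[0,0,0,0,0,0,-1]])

```text
clock: 22.8
position: [0.5968, -0.0098, 0.1056]
ee_rot: [2.213, 2.217, 0.004]
force: [-0.8, 0.5, 0.2]
width: 1.0
```

```bash
python3 - <<'E'
from h import *
plan(.5966,.0058,.020,1.59)
E
```

```text
pos [ 0.5968 -0.0098  0.1056] yaw 1.573 t 22.8 w 1.0 F [-0.8  0.5  0.2]
world d [-0.0002  0.0156 -0.0856] tool-frame units (now) [ 0.107 -0.006  0.57 ] turn units [ 0.017  0.01  -0.035] in final frame [0.104 0.001 0.57 ]
```

Emit:
play_rows(rows=[[0.105,0,0,0.017,0.01,-0.035,-1],[0,0,0.25,0,0,0,-1],[0,0,0.15,0,0,0,-1],[0,0,0,0,0,0,-1]])

```text
clock: 23.2
position: [0.6031, 0.0049, 0.053]
ee_rot: [2.198, 2.237, 0.012]
force: [-0.2, 0.2, 0.5]
width: 1.0
```

```bash
python3 - <<'E'
from h import *
plan(.5966,.0058,.020,1.59)
E
```

```text
pos [0.6031 0.0049 0.053 ] yaw 1.588 t 23.2 w 1.0 F [-0.2  0.2  0.5]
world d [-0.0065  0.0009 -0.033 ] tool-frame units (now) [ 0.006 -0.045  0.219] turn units [ 0.018 -0.003 -0.004] in final frame [ 0.007 -0.043  0.22 ]
```

Emit:
play_rows(rows=[[0.006,-0.045,0.1,0.018,0,0,-1],[0,0,0.07,0,0,0,-1],[0,0,0.02,0,0,0,-1],[0,0,0,0,0,0,-1]])

```text
clock: 23.6
position: [0.6003, 0.0068, 0.0285]
ee_rot: [2.199, 2.24, 0.011]
force: [0.9, 0.3, 0.4]
width: 1.0
```

```bash
python3 - <<'E'
from h import *
plan(.5966,.0058,.020,1.59)
E
```

```text
pos [0.6003 0.0068 0.0285] yaw 1.589 t 23.6 w 1.0 F [0.9 0.3 0.4]
world d [-0.0037 -0.001  -0.0085] tool-frame units (now) [-0.007 -0.025  0.057] turn units [ 0.014 -0.005 -0.001] in final frame [-0.006 -0.025  0.057]
```

Emit:
play_rows(rows=[[-0.006,-0.025,0.055,0.014,-0.005,0,-1],[0,0,0.008,0,0,0,-1]])

```text
clock: 23.8
position: [0.597, 0.0058, 0.0194]
ee_rot: [2.2, 2.242, 0.001]
force: [0.1, 0.0, -0.8]
width: 0.998
```

```bash
python3 - <<'E'
from h import *
plan(.5966,.0058,.020,1.59)
E
```

```text
pos [0.597  0.0058 0.0194] yaw 1.589 t 23.8 w 0.998 F [ 0.1  0.  -0.8]
world d [-0.0004 -0.      0.0006] tool-frame units (now) [ 0.    -0.003 -0.004] turn units [ 0.002 -0.    -0.001] in final frame [ 0.    -0.003 -0.004]
```

Emit:
play_rows(rows=[[0,0,0,0,0,0,1],[0,0,0.004,0,0,0,1],[0,0,0.004,0,0,0,1],[0,0,0.004,0,0,0,1],[0,0,0.004,0,0,0,1]], force=25)

```text
clock: 24.3
position: [0.5973, 0.0056, 0.0172]
ee_rot: [2.2, 2.241, 0.002]
force: [-0.4, 0.3, 0.4]
width: 0.614
```

```bash
python3 - <<'E'
from h import *
plan(.5966,.0058,.020,1.59)
E
```

```text
pos [0.5973 0.0056 0.0172] yaw 1.589 t 24.3 w 0.614 F [-0.4  0.3  0.4]
world d [-0.0007  0.0002  0.0028] tool-frame units (now) [ 0.001 -0.005 -0.019] turn units [ 0.003 -0.    -0.002] in final frame [ 0.001 -0.005 -0.019]
```

Emit:
play_rows(rows=[[0,-0.005,-0.018,0,0,0,1],[0,0,0,0,0,0,1],[0,0,0,0,0,0,1],[0,0,0,0,0,0,1],[0,0,0,0,0,0,1]])

```text
clock: 24.8
position: [0.5966, 0.0052, 0.0201]
ee_rot: [2.2, 2.24, 0.002]
force: [0.6, -0.6, 0.1]
width: 0.427
```

```bash
python3 - <<'E'
from h import *
plan(.5966,.0058,.020,1.59)
E
```

```text
pos [0.5966 0.0052 0.0201] yaw 1.589 t 24.8 w 0.427 F [ 0.6 -0.6  0.1]
world d [ 0.      0.0006 -0.0001] tool-frame units (now) [0.004 0.    0.001] turn units [ 0.004  0.001 -0.002] in final frame [0.004 0.    0.001]
```

Emit:
play_rows(rows=[[0,0,0,0,0,0,1],[0,0,-0.1,0,0,0,1],[0,0,-0.3,0,0,0,1],[0,0,-0.3,0,0,0,1],[0,0,-0.3,0,0,0,1]])

```text
clock: 25.3
position: [0.5902, 0.0055, 0.1694]
ee_rot: [-2.195, -2.234, 0.019]
force: [1.8, 1.4, -4.6]
width: 0.427
```

```bash
python3 - <<'E'
from h import *
plan(.521,.329,.16,1.59)
E
```

```text
pos [0.5902 0.0055 0.1694] yaw 1.589 t 25.3 w 0.427 F [ 1.8  1.4 -4.6]
world d [-0.0692  0.3235 -0.0094] tool-frame units (now) [ 2.164 -0.422  0.065] turn units [-0.03   0.004 -0.003] in final frame [ 2.165 -0.42   0.063]
```

```bash
python3 - <<'E'
from h import *; import pickle
m=pickle.load(open("m1.pkl","rb")); print(unproj(m,(765/1.56,260/1.56),.06))
a=get_image("top"); crop(a,80,120,170,260,4.2,"pics/t5.png")
E
```

```text
[0.52129731 0.33177488 0.06      ]
```

View pics/t5.png

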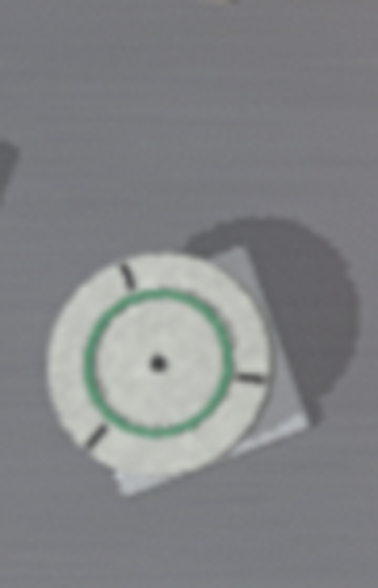

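Emit:
play_rows(rows=[[0.27,-0.052,0,-0.03,0,0,1],[0.27,-0.052,0,0,0,0,1],[0.27,-0.052,0,0,0,0,1],[0.27,-0.052,0,0,0,0,1],[0.27,-0.052,0,0,0,0,1]])

```text
clock: 25.85
position: [0.5547, 0.2033, 0.1852]
ee_rot: [2.209, 2.21, 0.022]
force: [-0.0, 0.1, -3.7]
width: 0.432
```

```bash
python3 - <<'E'
from h import *
plan(.521,.330,.16,1.59)
E
```

```text
pos [0.5547 0.2033 0.1852] yaw 1.572 t 25.85 w 0.432 F [-0.   0.1 -3.7]
world d [-0.0337  0.1267 -0.0252] tool-frame units (now) [ 0.845 -0.228  0.162] turn units [ 0.044  0.004 -0.037] in final frame [ 0.849 -0.209  0.168]
```

Emit:
play_rows(rows=[[0.27,-0.07,0.04,0.044,0,-0.03,1],[0.27,-0.07,0.04,0,0,0,1],[0.27,-0.06,0.04,0,0,0,1],[0,0,0,0,0,0,1]])

```text
clock: 26.25
position: [0.5172, 0.3368, 0.1682]
ee_rot: [-2.191, -2.247, 0.0]
force: [-0.1, 0.2, -4.8]
width: 0.423
```

```bash
python3 - <<'E'
from h import *
print(unproj(camera_model("top"),(117.2,206.05),.06))
plan(.5213,.3312,.0765,1.59)
E
```

```text
[0.5213992  0.33169606 0.06      ]
pos [0.5172 0.3368 0.1682] yaw 1.596 t 26.25 w 0.423 F [-0.1  0.2 -4.8]
world d [ 0.0041 -0.0056 -0.0917] tool-frame units (now) [-0.039  0.028  0.611] turn units [-0.005 -0.004  0.012] in final frame [-0.038  0.027  0.611]
```

Emit:
play_rows(rows=[[-0.04,0.03,0.1,0,0,0.01,1],[0,0,0.2,0,0,0,1],[0,0,0.17,0,0,0,1],[0,0,0,0,0,0,1]])

```text
clock: 26.65
position: [0.522, 0.3285, 0.0949]
ee_rot: [-2.198, -2.242, 0.001]
force: [-0.0, -0.9, -4.3]
width: 0.431
```

```bash
python3 - <<'E'
from h import *
plan(.5213,.3315,.0755,1.59)
E
```

```text
pos [0.522  0.3285 0.0949] yaw 1.591 t 26.65 w 0.431 F [-0.  -0.9 -4.3]
world d [-0.0007  0.003  -0.0194] tool-frame units (now) [ 0.02  -0.004  0.13 ] turn units [-0.004 -0.002  0.001] in final frame [ 0.02  -0.004  0.129]
```

Emit:
play_rows(rows=[[0.02,-0.004,0.06,0,0,0,1],[0,0,0.06,0,0,0,1],[0,0,0.005,0,0,0,1]])

```text
clock: 26.95
position: [0.523, 0.3292, 0.0763]
ee_rot: [-2.203, -2.239, -0.0]
force: [0.4, 0.2, -3.6]
width: 0.43
```

```bash
python3 - <<'E'
from h import *
plan(.5213,.3315,.0755,1.59)
E
```

```text
pos [0.523  0.3292 0.0763] yaw 1.587 t 26.95 w 0.43 F [ 0.4  0.2 -3.6]
world d [-0.0017  0.0023 -0.0008] tool-frame units (now) [ 0.016 -0.011  0.005] turn units [-0.001 -0.001 -0.006] in final frame [ 0.016 -0.011  0.005]
```

Emit:
play_rows(rows=[[0.01,-0.01,0.012,0,0,0,1],[0,0,0.008,0,0,0,1]])

```text
clock: 27.15
position: [0.5224, 0.3304, 0.0751]
ee_rot: [-2.204, -2.238, -0.003]
force: [-5.8, -2.5, 11.3]
width: 0.431
```

Emit:
play_rows(rows=[[0,0,0.012,0,0,0,1],[0,0,0.005,0,0,0,1]])

```text
clock: 27.35
position: [0.5226, 0.3307, 0.0754]
ee_rot: [-2.204, -2.238, -0.006]
force: [0.6, 0.5, -3.1]
width: 0.431
```

Emit:
play_rows(rows=[[0,0,0,0,0,0,-0.3],[0,0,0,0,0,0,-1],[0,0,0,0,0,0,-1],[0,0,0,0,0,0,-1],[0,0,0,0,0,0,-1]])

```text
clock: 27.85
position: [0.5246, 0.3326, 0.0779]
ee_rot: [-2.203, -2.239, -0.015]
force: [-0.3, -0.7, -0.2]
width: 0.816
```

Emit:
play_rows(rows=[[0,0,-0.03,0,0,0,-1],[0,0,-0.2,0,0,0,-1],[0,0,-0.3,0,0,0,-1],[0,0,-0.3,0,0,0,-1],[0,0,0,0,0,0,-1]])

```text
clock: 28.35
position: [0.5232, 0.331, 0.2063]
ee_rot: [-2.204, -2.238, -0.009]
force: [0.9, 1.1, -0.2]
width: 1.003
```

```bash
python3 - <<'E'
from h import *; import pickle
plan(.62,.23,.22,1.59)
E
```

```text
pos [0.5232 0.331  0.2063] yaw 1.586 t 28.35 w 1.003 F [ 0.9  1.1 -0.2]
world d [ 0.0968 -0.101   0.0137] tool-frame units (now) [-0.682  0.635 -0.092] turn units [ 0.008 -0.008 -0.008] in final frame [-0.685  0.632 -0.092]
```

Emit:
play_rows(rows=[[-0.2,0.22,-0.03,0,0,0,-1],[-0.2,0.22,-0.03,0,0,0,-1],[-0.2,0.22,-0.03,0,0,0,-1],[0,0,0,0,0,0,-1]])

```text
clock: 28.75
position: [0.6261, 0.2427, 0.2224]
ee_rot: [-2.197, -2.246, -0.016]
force: [0.5, -0.7, 1.1]
width: 0.998
```

```bash
python3 - <<'E'
from h import *; import pickle
plan(.634,-.3265,.22,1.59)
m=camera_model("wrist"); a=get_image("wrist"); pickle.dump(m,open("m6.pkl","wb"))
cv2.imwrite("pics/w6raw.png",a); crop(a,0,0,512,384,1.56,"pics/w6.png")
E
```

```text
pos [0.6261 0.2427 0.2224] yaw 1.593 t 28.75 w 0.998 F [ 0.5 -0.7  1.1]
world d [ 0.0079 -0.5692 -0.0024] tool-frame units (now) [-3.795 -0.031 -0.011] turn units [ 0.014 -0.014  0.006] in final frame [-3.795 -0.02   0.016]
```

View pics/w6.png

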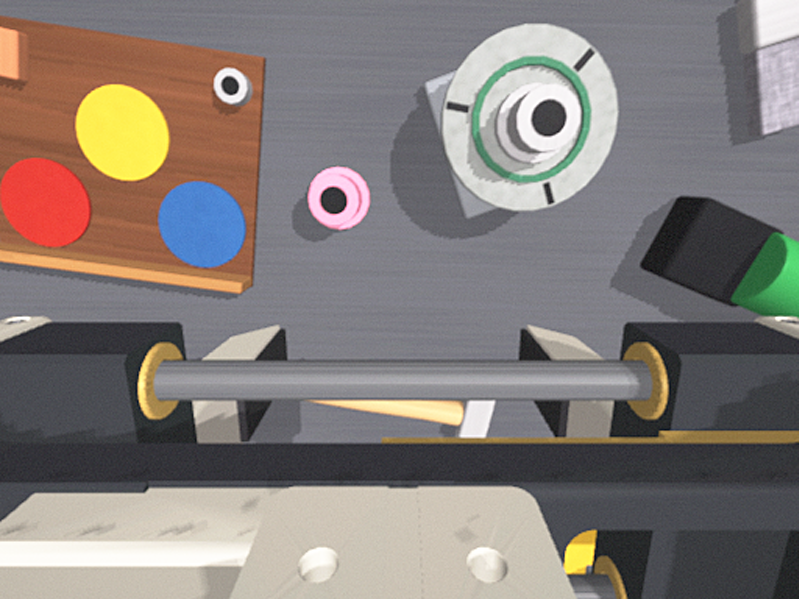

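```bash
python3 - <<'E'
from h import *; import pickle
m=pickle.load(open("m6.pkl","rb"))
print(unproj(m,(549/1.56,118/1.56),.098),unproj(m,(531.5/1.56,118.5/1.56),.064))
E
```

```text
[0.52282111 0.33287125 0.098     ] [0.51892326 0.33182667 0.064     ]
```

Emit:
play_rows(rows=[[-0.27,0,0,0.01,-0.01,0,-1],[-0.27,0,0,0,0,0,-1],[-0.27,0,0,0,0,0,-1],[-0.27,0,0,0,0,0,-1],[-0.27,0,0,0,0,0,-1]])

```text
clock: 29.3
position: [0.6264, 0.0515, 0.2172]
ee_rot: [-2.167, -2.26, -0.006]
force: [0.9, 0.6, -0.9]
width: 0.999
```

Emit:
play_rows(rows=[[-0.27,0,0,0,0,0,-1],[-0.27,0,0,0,0,0,-1],[-0.27,0,0,0,0,0,-1],[-0.27,0,0,0,0,0,-1],[-0.27,0,0,0,0,0,-1]])

```text
clock: 29.8
position: [0.6333, -0.1513, 0.2137]
ee_rot: [-2.155, -2.266, -0.008]
force: [0.4, 0.5, -0.5]
width: 1.003
```

```bash
python3 - <<'E'
from h import *; import pickle
plan(.634,-.3265,.22,1.59)
E
```

```text
pos [ 0.6333 -0.1513  0.2137] yaw 1.621 t 29.8 w 1.003 F [ 0.4  0.5 -0.5]
world d [ 0.0007 -0.1752  0.0063] tool-frame units (now) [-1.166 -0.055 -0.059] turn units [-0.013 -0.029  0.062] in final frame [-1.168 -0.018 -0.042]
```

Emit:
play_rows(rows=[[-0.27,0,0,-0.013,-0.03,0.06,-1],[-0.28,0,0,0,0,0,-1],[-0.28,0,0,0,0,0,-1],[-0.28,0,0,0,0,0,-1],[0,0,0,0,0,0,-1]])

```text
clock: 30.3
position: [0.6359, -0.3244, 0.2112]
ee_rot: [-2.2, -2.241, 0.004]
force: [-0.2, -1.1, -0.3]
width: 1.003
```

```bash
python3 - <<'E'
from h import *; import pickle
plan(.634,-.3265,.053,1.59)
E
```

```text
pos [ 0.6359 -0.3244  0.2112] yaw 1.589 t 30.3 w 1.003 F [-0.2 -1.1 -0.3]
world d [-0.0019 -0.0021 -0.1582] tool-frame units (now) [-0.013 -0.01   1.055] turn units [-0.005  0.002 -0.002] in final frame [-0.014 -0.013  1.055]
```

Emit:
play_rows(rows=[[-0.01,0,0.29,0,0,0,-1],[0,0,0.29,0,0,0,-1],[0,0,0.29,0,0,0,-1],[0,0,0.1,0,0,0,-1],[0,0,0,0,0,0,-1]])

```text
clock: 30.8
position: [0.638, -0.3218, 0.0623]
ee_rot: [2.2, 2.243, 0.002]
force: [0.2, -0.3, 0.4]
width: 0.997
```

```bash
python3 - <<'E'
from h import *; import pickle
plan(.635,-.327,.053,1.59)
E
```

```text
pos [ 0.638  -0.3218  0.0623] yaw 1.59 t 30.8 w 0.997 F [ 0.2 -0.3  0.4]
world d [-0.003  -0.0052 -0.0093] tool-frame units (now) [-0.034 -0.021  0.062] turn units [ 0.002 -0.002  0.001] in final frame [-0.034 -0.021  0.062]
```

Emit:
play_rows(rows=[[-0.034,-0.02,0.06,0,0,0,-1],[0,0,0.003,0,0,0,1],[0,0,0.003,0,0,0,1],[0,0,0.003,0,0,0,1],[0,0,0.003,0,0,0,1]])

```text
clock: 31.3
position: [0.6389, -0.3281, 0.0579]
ee_rot: [2.192, 2.239, 0.008]
force: [-0.7, 1.1, -1.1]
width: 0.703
```

Emit:
play_rows(rows=[[0,0,0.003,0,0,0,1],[0,0,0,0,0,0,1],[0,0,0,0,0,0,1],[0,0,0,0,0,0,1]])

```text
clock: 31.7
position: [0.6393, -0.3281, 0.0583]
ee_rot: [2.191, 2.238, 0.009]
force: [0.8, 0.5, 0.2]
width: 0.586
```

```bash
python3 - <<'E'
from h import *; import pickle
plan(.635,-.327,.22,1.59)
E
```

```text
pos [ 0.6393 -0.3281  0.0583] yaw 1.592 t 31.7 w 0.586 F [0.8 0.5 0.2]
world d [-0.0043  0.0011  0.1617] tool-frame units (now) [ 0.005 -0.017 -1.078] turn units [0.021 0.005 0.004] in final frame [ 0.008 -0.029 -1.078]
```

Emit:
play_rows(rows=[[0,0,-0.1,0.015,0,0,1],[0,0,-0.3,0,0,0,1],[0,0,-0.3,0,0,0,1],[0,0,-0.3,0,0,0,1],[0,0,-0.1,0,0,0,1]])

```text
clock: 32.2
position: [0.6358, -0.326, 0.2229]
ee_rot: [-2.193, -2.239, 0.007]
force: [-0.0, -0.3, -3.5]
width: 0.579
```

```bash
python3 - <<'E'
from h import *
plan(.6105,.0703,.22,1.59)
E
```

```text
pos [ 0.6358 -0.326   0.2229] yaw 1.591 t 32.2 w 0.579 F [-0.  -0.3 -3.5]
world d [-0.0253  0.3963 -0.0029] tool-frame units (now) [ 2.645 -0.114  0.025] turn units [-0.016 -0.004  0.003] in final frame [ 2.645 -0.118  0.019]
```

Emit:
play_rows(rows=[[0.265,-0.01,0,-0.01,0,0,1],[0.265,-0.01,0,0,0,0,1],[0.265,-0.01,0,0,0,0,1],[0.265,-0.01,0,0,0,0,1],[0.265,-0.01,0,0,0,0,1]])

```text
clock: 32.7
position: [0.6232, -0.1317, 0.2258]
ee_rot: [2.21, 2.226, -0.005]
force: [0.2, -0.2, -2.3]
width: 0.583
```

Emit:
play_rows(rows=[[0.265,-0.01,0,0,0,0,1],[0.265,-0.01,0,0,0,0,1],[0.265,-0.01,0,0,0,0,1],[0.265,-0.01,0,0,0,0,1],[0.2,-0.01,0,0,0,0,1]])

```text
clock: 33.2
position: [0.6114, 0.0669, 0.2238]
ee_rot: [2.21, 2.229, -0.006]
force: [0.5, -0.1, -3.1]
width: 0.586
```

```bash
python3 - <<'E'
from h import *
plan(.6105,.0703,.0625,1.59)
E
```

```text
pos [0.6114 0.0669 0.2238] yaw 1.58 t 33.2 w 0.586 F [ 0.5 -0.1 -3.1]
world d [-0.0009  0.0034 -0.1613] tool-frame units (now) [ 0.028 -0.005  1.075] turn units [-0.002  0.009 -0.021] in final frame [ 0.023 -0.006  1.075]
```

Emit:
play_rows(rows=[[0,0,0,0,0,-0.015,1],[0,0,0.28,0,0,0,1],[0,0,0.28,0,0,0,1],[0,0,0.28,0,0,0,1],[0,0,0,0,0,0,1]])

```text
clock: 33.7
position: [0.6115, 0.0742, 0.0951]
ee_rot: [2.189, 2.251, 0.0]
force: [-1.4, 0.1, -2.6]
width: 0.586
```

```bash
python3 - <<'E'
from h import *
plan(.6105,.0703,.0625,1.59)
E
```

```text
pos [0.6115 0.0742 0.0951] yaw 1.599 t 33.7 w 0.586 F [-1.4  0.1 -2.6]
world d [-0.001  -0.0039 -0.0326] tool-frame units (now) [-0.025 -0.008  0.217] turn units [0.003 0.003 0.017] in final frame [-0.026 -0.007  0.217]
```

Emit:
play_rows(rows=[[-0.025,-0.008,0.1,0,0,0,1],[0,0,0.08,0,0,0,1],[0,0,0.02,0,0,0,1]])

```text
clock: 34.0
position: [0.6126, 0.0688, 0.0679]
ee_rot: [2.189, 2.247, 0.003]
force: [-0.0, 0.1, -1.2]
width: 0.584
```

```bash
python3 - <<'E'
from h import *
plan(.6105,.0703,.0625,1.59)
E
```

```text
pos [0.6126 0.0688 0.0679] yaw 1.597 t 34.0 w 0.584 F [-0.   0.1 -1.2]
world d [-0.0021  0.0015 -0.0054] tool-frame units (now) [ 0.011 -0.014  0.036] turn units [0.009 0.004 0.014] in final frame [ 0.01  -0.014  0.036]
```

Emit:
play_rows(rows=[[0.01,-0.014,0.035,0.01,0,0,1],[0,0,0.012,0,0,0,1]])

```text
clock: 34.2
position: [0.612, 0.0703, 0.0627]
ee_rot: [2.191, 2.248, 0.001]
force: [0.5, 0.4, -2.4]
width: 0.586
```

Emit:
play_rows(rows=[[0,0,0.018,0,0,0,1],[0,0,0.01,0,0,0,1]])

```text
clock: 34.4
position: [0.6131, 0.0709, 0.0619]
ee_rot: [2.19, 2.248, 0.006]
force: [-6.1, -1.0, 10.6]
width: 0.584
```

Emit:
play_rows(rows=[[0,0,0,0,0,0,-0.3],[0,0,0,0,0,0,-1],[0,0,0,0,0,0,-1],[0,0,0,0,0,0,-1],[0,0,0,0,0,0,-1]])

```text
clock: 34.9
position: [0.6155, 0.0716, 0.0648]
ee_rot: [2.187, 2.247, 0.013]
force: [0.0, -0.2, 0.6]
width: 0.946
```

Emit:
play_rows(rows=[[0,0,-0.1,0,0,0,-1],[0,0,-0.3,0,0,0,-1],[0,0,-0.3,0,0,0,-1],[0,0,-0.3,0,0,0,-1],[0,0,-0.05,0,0,0,-1]])

```text
clock: 35.4
position: [0.6126, 0.0703, 0.2297]
ee_rot: [2.19, 2.246, 0.007]
force: [-0.2, -0.1, 0.2]
width: 0.999
```

```bash
python3 - <<'E'
from h import *
plan(.536,-.3285,.22,1.59)
E
```

```text
pos [0.6126 0.0703 0.2297] yaw 1.596 t 35.4 w 0.999 F [-0.2 -0.1  0.2]
world d [-0.0766 -0.3988 -0.0097] tool-frame units (now) [-2.645 -0.579  0.061] turn units [0.013 0.    0.013] in final frame [-2.649 -0.562  0.064]
```

Emit:
play_rows(rows=[[-0.265,-0.055,0,0.013,0,0.01,-1],[-0.265,-0.055,0,0,0,0,-1],[-0.265,-0.055,0,0,0,0,-1],[-0.265,-0.055,0,0,0,0,-1],[-0.265,-0.055,0,0,0,0,-1]])

```text
clock: 35.9
position: [0.5782, -0.1269, 0.2352]
ee_rot: [2.181, 2.257, 0.014]
force: [-0.1, 0.1, 0.1]
width: 1.0
```

Emit:
play_rows(rows=[[-0.265,-0.055,0,0,0,0,-1],[-0.265,-0.055,0,0,0,0,-1],[-0.265,-0.055,0,0,0,0,-1],[-0.265,-0.055,0,0,0,0,-1],[-0.22,-0.055,0,0,0,0,-1]])

```text
clock: 36.4
position: [0.5399, -0.329, 0.2373]
ee_rot: [2.181, 2.255, 0.016]
force: [0.6, 0.4, 0.6]
width: 1.0
```

```bash
python3 - <<'E'
from h import *
plan(.536,-.3285,.075,1.59)
E
```

```text
pos [ 0.5399 -0.329   0.2373] yaw 1.604 t 36.4 w 1.0 F [0.6 0.4 0.6]
world d [-0.0039  0.0005 -0.1623] tool-frame units (now) [ 0.    -0.037  1.081] turn units [ 0.021 -0.008  0.028] in final frame [ 0.004 -0.026  1.082]
```

Emit:
play_rows(rows=[[0.03,-0.03,0,0.02,-0.008,0.025,-1],[0,0,0.28,0,0,0,-1],[0,0,0.28,0,0,0,-1],[0,0,0,0,0,0,-1]])

```text
clock: 36.8
position: [0.532, -0.3328, 0.1549]
ee_rot: [2.208, 2.226, -0.003]
force: [-0.6, 1.0, -0.2]
width: 0.997
```

```bash
python3 - <<'E'
from h import *
plan(.536,-.3285,.077,1.59)
E
```

```text
pos [ 0.532  -0.3328  0.1549] yaw 1.579 t 36.8 w 0.997 F [-0.6  1.  -0.2]
world d [ 0.004   0.0043 -0.0779] tool-frame units (now) [0.031 0.025 0.519] turn units [ 0.005  0.011 -0.022] in final frame [0.028 0.027 0.519]
```

Emit:
play_rows(rows=[[0.03,0.025,0.1,0.005,0.01,-0.015,-1],[0,0,0.25,0,0,0,-1],[0,0,0.13,0,0,0,-1],[0,0,0.005,0,0,0,-1]])

```text
clock: 37.2
position: [0.541, -0.3267, 0.0852]
ee_rot: [2.195, 2.24, 0.006]
force: [-0.8, -1.0, 0.1]
width: 0.999
```

```bash
python3 - <<'E'
from h import *
plan(.536,-.3285,.077,1.59)
E
```

```text
pos [ 0.541  -0.3267  0.0852] yaw 1.591 t 37.2 w 0.999 F [-0.8 -1.   0.1]
world d [-0.005  -0.0018 -0.0082] tool-frame units (now) [-0.011 -0.034  0.055] turn units [0.014 0.003 0.002] in final frame [-0.012 -0.033  0.055]
```

Emit:
play_rows(rows=[[-0.012,-0.034,0.055,0.014,0,0,-1],[0,-0.003,0.004,0,0,0,1],[0,0,0.004,0,0,0,1],[0,0,0.004,0,0,0,1],[0,0,0.004,0,0,0,1]], force=30)

```text
clock: 37.7
position: [0.5386, -0.3294, 0.0793]
ee_rot: [2.192, 2.241, 0.002]
force: [0.1, -0.1, 0.1]
width: 0.699
```

```bash
python3 - <<'E'
from h import *
plan(.536,-.3285,.077,1.59)
E
```

```text
pos [ 0.5386 -0.3294  0.0793] yaw 1.593 t 37.7 w 0.699 F [ 0.1 -0.1  0.1]
world d [-0.0026  0.0009 -0.0023] tool-frame units (now) [ 0.006 -0.017  0.015] turn units [0.011 0.008 0.006] in final frame [ 0.006 -0.017  0.015]
```

Emit:
play_rows(rows=[[0.006,-0.017,0.015,0.01,0.008,0,1],[0,0,0.004,0,0,0,1],[0,0,0,0,0,0,1],[0,0,0,0,0,0,1],[0,0,0,0,0,0,1]])

```text
clock: 38.2
position: [0.5361, -0.3291, 0.0769]
ee_rot: [2.196, 2.244, 0.001]
force: [0.4, -0.4, 0.3]
width: 0.388
```

Emit:
play_rows(rows=[[0,0,0,0,0,0,1],[0,0,0,0,0,0,1]])

```text
clock: 38.4
position: [0.5361, -0.3291, 0.0769]
ee_rot: [2.196, 2.244, 0.001]
force: [-0.1, 0.7, -0.4]
width: 0.386
```

```bash
python3 - <<'E'
from h import *
plan(.588,-.06,.22,1.59)
E
```

```text
pos [ 0.5361 -0.3291  0.0769] yaw 1.592 t 38.4 w 0.386 F [-0.1  0.7 -0.4]
world d [0.0519 0.2691 0.1431] tool-frame units (now) [ 1.785  0.386 -0.954] turn units [0.003 0.001 0.005] in final frame [ 1.787  0.38  -0.954]
```

Emit:
play_rows(rows=[[0,0,-0.1,0,0,0,1],[0,0,-0.3,0,0,0,1],[0,0,-0.3,0,0,0,1],[0,0,-0.25,0,0,0,1],[0.26,0.05,0,0,0,0,1]])

```text
clock: 38.9
position: [0.5372, -0.2941, 0.2248]
ee_rot: [-2.204, -2.231, 0.01]
force: [0.7, -1.9, -5.2]
width: 0.387
```

Emit:
play_rows(rows=[[0.26,0.055,0,0,0,0,1],[0.26,0.055,0,0,0,0,1],[0.26,0.055,0,0,0,0,1],[0.26,0.055,0,0,0,0,1],[0.26,0.055,0,0,0,0,1]])

```text
clock: 39.4
position: [0.5745, -0.0935, 0.2294]
ee_rot: [-2.212, -2.225, 0.009]
force: [1.5, 0.7, -6.0]
width: 0.385
```

```bash
python3 - <<'E'
from h import *
plan(.5878,-.06,.22,1.59)
E
```

```text
pos [ 0.5745 -0.0935  0.2294] yaw 1.576 t 39.4 w 0.385 F [ 1.5  0.7 -6. ]
world d [ 0.0133  0.0335 -0.0094] tool-frame units (now) [0.223 0.09  0.062] turn units [-0.014  0.002 -0.027] in final frame [0.222 0.093 0.063]
```

Emit:
play_rows(rows=[[0.2,0.09,0.05,-0.014,0,-0.02,1],[0,0,0.25,0,0,0,1],[0,0,0.28,0,0,0,1],[0,0,0.2,0,0,0,1],[0,0,0,0,0,0,1]])

```text
clock: 39.9
position: [0.5888, -0.0498, 0.1123]
ee_rot: [-2.186, -2.253, -0.007]
force: [-0.1, 1.2, -5.6]
width: 0.384
```

```bash
python3 - <<'E'
from h import *
plan(.5878,-.06,.081,1.59)
E
```

```text
pos [ 0.5888 -0.0498  0.1123] yaw 1.601 t 39.9 w 0.384 F [-0.1  1.2 -5.6]
world d [-0.001  -0.0102 -0.0313] tool-frame units (now) [-0.068 -0.009  0.209] turn units [ 0.003 -0.01   0.022] in final frame [-0.068 -0.008  0.209]
```

Emit:
play_rows(rows=[[-0.068,-0.009,0.06,0,-0.01,0.01,1],[0,0,0.08,0,0,0,1],[0,0,0.04,0,0,0,1]])

```text
clock: 40.2
position: [0.5896, -0.0618, 0.0879]
ee_rot: [2.191, 2.245, 0.005]
force: [0.3, -0.1, -5.8]
width: 0.382
```

```bash
python3 - <<'E'
from h import *
plan(.5878,-.06,.081,1.59)
E
```

```text
pos [ 0.5896 -0.0618  0.0879] yaw 1.595 t 40.2 w 0.382 F [ 0.3 -0.1 -5.8]
world d [-0.0018  0.0018 -0.0069] tool-frame units (now) [ 0.012 -0.012  0.046] turn units [0.011 0.002 0.01 ] in final frame [ 0.012 -0.012  0.046]
```

Emit:
play_rows(rows=[[0.012,-0.012,0.04,0.011,0,0.01,1],[0,0,0.015,0,0,0,1]])

```text
clock: 40.4
position: [0.5887, -0.0608, 0.0808]
ee_rot: [2.201, 2.239, 0.002]
force: [-5.9, 1.6, 13.8]
width: 0.382
```

Emit:
play_rows(rows=[[0,0,0.018,0,0,0,1],[0,0,0.008,0,0,0,1]])

```text
clock: 40.6
position: [0.5901, -0.0612, 0.0809]
ee_rot: [2.201, 2.237, 0.007]
force: [1.1, -0.2, -5.9]
width: 0.388
```

Emit:
play_rows(rows=[[0,0,0.008,0,0,0,1],[0,0,0,0,0,0,-0.3],[0,0,0,0,0,0,-1],[0,0,0,0,0,0,-1],[0,0,0,0,0,0,-1]])

```text
clock: 41.1
position: [0.5928, -0.061, 0.0819]
ee_rot: [2.198, 2.234, 0.013]
force: [-0.2, -0.0, -0.8]
width: 0.683
```

Emit:
play_rows(rows=[[0,0,0,0,0,0,-1],[0,0,-0.1,0,0,0,-1],[0,0,-0.3,0,0,0,-1],[0,0,-0.3,0,0,0,-1],[0,0,-0.3,0,0,0,-1]])

```text
clock: 41.6
position: [0.5872, -0.0609, 0.2329]
ee_rot: [-2.204, -2.238, 0.001]
force: [0.8, 0.5, -0.7]
width: 0.996
```

```bash
python3 - <<'E'
from h import *
plan(.441,-.3275,.22,1.59)
cv2.imwrite("pics/t7.png",get_image("scene"))
E
```

```text
pos [ 0.5872 -0.0609  0.2329] yaw 1.587 t 41.6 w 0.996 F [ 0.8  0.5 -0.7]
world d [-0.1462 -0.2666 -0.0129] tool-frame units (now) [-1.762 -1.002  0.087] turn units [-0.002  0.001 -0.007] in final frame [-1.758 -1.009  0.086]
```

View pics/t7.png

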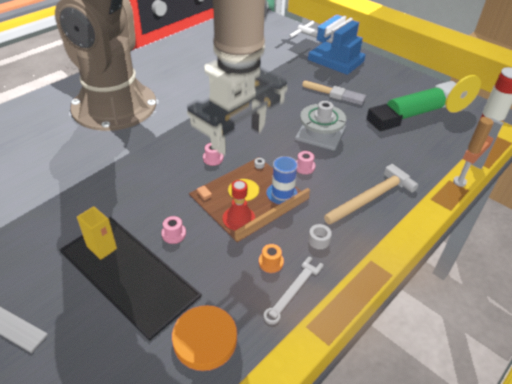

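Emit:
play_rows(rows=[[-0.25,-0.145,0,0,0,0,-1],[-0.25,-0.145,0,0,0,0,-1],[-0.25,-0.145,0,0,0,0,-1],[-0.25,-0.145,0,0,0,0,-1],[-0.25,-0.145,0,0,0,0,-1]])

```text
clock: 42.15
position: [0.4889, -0.251, 0.2479]
ee_rot: [2.177, 2.241, 0.028]
force: [1.5, -0.6, -0.4]
width: 1.002
```

Emit:
play_rows(rows=[[-0.25,-0.145,0,0,0,0,-1],[-0.22,-0.145,0,0,0,0,-1],[0,0,0,0,0,0,-1]])

```text
clock: 42.45
position: [0.4408, -0.3321, 0.2504]
ee_rot: [2.185, 2.226, 0.027]
force: [-0.2, 0.3, -1.0]
width: 1.001
```

```bash
python3 - <<'E'
from h import *
plan(.441,-.3275,.065,1.598)
E
```

```text
pos [ 0.4408 -0.3321  0.2504] yaw 1.59 t 42.45 w 1.001 F [-0.2  0.3 -1. ]
world d [ 0.0002  0.0046 -0.1854] tool-frame units (now) [ 0.035 -0.032  1.235] turn units [ 0.055  0.008 -0.017] in final frame [0.031 0.002 1.236]
```

Emit:
play_rows(rows=[[0.03,0,0,0.055,0.008,-0.015,-1],[0,0,0.28,0,0,0,-1],[0,0,0.28,0,0,0,-1],[0,0,0,0,0,0,-1]])

```text
clock: 42.85
position: [0.4436, -0.326, 0.1679]
ee_rot: [2.188, 2.252, 0.002]
force: [0.6, -0.0, 0.5]
width: 1.002
```

```bash
python3 - <<'E'
from h import *
plan(.441,-.3275,.065,1.598)
E
```

```text
pos [ 0.4436 -0.326   0.1679] yaw 1.6 t 42.85 w 1.002 F [ 0.6 -0.   0.5]
world d [-0.0026 -0.0015 -0.1029] tool-frame units (now) [-0.009 -0.019  0.686] turn units [0.004 0.    0.003] in final frame [-0.009 -0.018  0.686]
```

Emit:
play_rows(rows=[[-0.009,-0.02,0.2,0,0,0,-1],[0,0,0.25,0,0,0,-1],[0,0,0.2,0,0,0,-1],[0,0,0.01,0,0,0,-1]])

```text
clock: 43.25
position: [0.4483, -0.3247, 0.0727]
ee_rot: [2.176, 2.26, 0.007]
force: [-0.0, 0.4, 1.2]
width: 1.002
```

```bash
python3 - <<'E'
from h import *
plan(.441,-.3275,.065,1.598)
E
```

```text
pos [ 0.4483 -0.3247  0.0727] yaw 1.609 t 43.25 w 1.002 F [-0.   0.4  1.2]
world d [-0.0073 -0.0028 -0.0077] tool-frame units (now) [-0.017 -0.05   0.051] turn units [0.012 0.    0.022] in final frame [-0.017 -0.049  0.051]
```

Emit:
play_rows(rows=[[-0.017,-0.05,0.05,0.01,0,0.015,-1],[0,0,0.005,0,0,0,1],[0,0,0.005,0,0,0,1],[0,0,0.005,0,0,0,1],[0,0,0.005,0,0,0,1]], force=25)

```text
clock: 43.75
position: [0.4453, -0.3289, 0.0687]
ee_rot: [2.179, 2.252, 0.005]
force: [-0.1, -0.1, 0.6]
width: 0.705
```

```bash
python3 - <<'E'
from h import *
plan(.441,-.3275,.065,1.598)
E
```

```text
pos [ 0.4453 -0.3289  0.0687] yaw 1.604 t 43.75 w 0.705 F [-0.1 -0.1  0.6]
world d [-0.0043  0.0014 -0.0037] tool-frame units (now) [ 0.01  -0.028  0.024] turn units [0.015 0.006 0.012] in final frame [ 0.01  -0.028  0.024]
```

Emit:
play_rows(rows=[[0.01,-0.028,0.022,0.015,0.005,0,1],[0,0,0.003,0,0,0,1],[0,0,0,0,0,0,1],[0,0,0,0,0,0,1],[0,0,0,0,0,0,1]])

```text
clock: 44.25
position: [0.441, -0.3274, 0.0653]
ee_rot: [2.184, 2.257, -0.0]
force: [0.4, 0.2, -0.1]
width: 0.432
```

Emit:
play_rows(rows=[[0,0,0,0,0,0,1],[0,0,0,0,0,0,1]])

```text
clock: 44.45
position: [0.441, -0.3275, 0.0653]
ee_rot: [2.184, 2.257, -0.0]
force: [0.2, 0.5, 0.3]
width: 0.432
```

```bash
python3 - <<'E'
from h import *
plan(.5315,.0131,.23,1.598)
E
```

```text
pos [ 0.441  -0.3275  0.0653] yaw 1.604 t 44.45 w 0.432 F [0.2 0.5 0.3]
world d [0.0905 0.3406 0.1647] tool-frame units (now) [ 2.249  0.678 -1.099] turn units [0.001 0.001 0.012] in final frame [ 2.253  0.665 -1.098]
```

Emit:
play_rows(rows=[[0,0,-0.1,0,0,0,1],[0,0,-0.3,0,0,0,1],[0,0,-0.3,0,0,0,1],[0,0,-0.3,0,0,0,1],[0,0,-0.15,0,0,0,1]])

```text
clock: 44.95
position: [0.4364, -0.3241, 0.2366]
ee_rot: [-2.175, -2.245, 0.009]
force: [1.4, -1.1, -5.1]
width: 0.432
```

Emit:
play_rows(rows=[[0.27,0.09,0,0,0,0,1],[0.27,0.09,0,0,0,0,1],[0.27,0.09,0,0,0,0,1],[0.27,0.09,0,0,0,0,1],[0.27,0.09,0,0,0,0,1]])

```text
clock: 45.45
position: [0.4964, -0.122, 0.2389]
ee_rot: [-2.196, -2.233, 0.013]
force: [1.6, 0.6, -4.3]
width: 0.434
```

```bash
python3 - <<'E'
from h import *
plan(.5315,.0131,.23,1.598)
E
```

```text
pos [ 0.4964 -0.122   0.2389] yaw 1.587 t 45.45 w 0.434 F [ 1.6  0.6 -4.3]
world d [ 0.0351  0.1351 -0.0089] tool-frame units (now) [0.896 0.25  0.057] turn units [-0.026 -0.003 -0.021] in final frame [0.894 0.258 0.059]
```

Emit:
play_rows(rows=[[0.28,0.075,0,-0.025,0,-0.02,1],[0.28,0.075,0,0,0,0,1],[0.27,0.075,0,0,0,0,1],[0,0,0,0,0,0,1]])

```text
clock: 45.85
position: [0.5259, 0.0164, 0.2357]
ee_rot: [-2.177, -2.256, 0.002]
force: [-1.3, -0.4, -5.4]
width: 0.435
```

```bash
python3 - <<'E'
from h import *
plan(.5315,.0131,.0693,1.598)
E
```

```text
pos [0.5259 0.0164 0.2357] yaw 1.606 t 45.85 w 0.435 F [-1.3 -0.4 -5.4]
world d [ 0.0056 -0.0033 -0.1664] tool-frame units (now) [-0.028  0.043  1.109] turn units [-0.012 -0.009  0.017] in final frame [-0.023  0.037  1.109]
```

Emit:
play_rows(rows=[[-0.02,0.04,0.2,-0.01,-0.009,0.01,1],[0,0,0.28,0,0,0,1],[0,0,0.28,0,0,0,1],[0,0,0.15,0,0,0,1],[0,0,0,0,0,0,1]])

```text
clock: 46.35
position: [0.53, 0.0159, 0.0928]
ee_rot: [-2.179, -2.26, 0.005]
force: [-0.4, 0.3, -4.7]
width: 0.441
```

```bash
python3 - <<'E'
from h import *
plan(.5315,.0131,.0693,1.598)
E
```

```text
pos [0.53   0.0159 0.0928] yaw 1.607 t 46.35 w 0.441 F [-0.4  0.3 -4.7]
world d [ 0.0015 -0.0028 -0.0235] tool-frame units (now) [-0.019  0.01   0.157] turn units [-0.008  0.001  0.018] in final frame [-0.019  0.01   0.157]
```

Emit:
play_rows(rows=[[-0.019,0.01,0.08,-0.008,0,0,1],[0,0,0.06,0,0,0,1],[0,0,0.015,0,0,0,1]])

```text
clock: 46.65
position: [0.5316, 0.0124, 0.0701]
ee_rot: [2.181, 2.261, -0.002]
force: [-0.5, 0.1, -5.3]
width: 0.434
```

```bash
python3 - <<'E'
from h import *
plan(.5315,.0131,.0693,1.598)
E
```

```text
pos [0.5316 0.0124 0.0701] yaw 1.607 t 46.65 w 0.434 F [-0.5  0.1 -5.3]
world d [-0.0001  0.0007 -0.0008] tool-frame units (now) [ 0.005 -0.     0.005] turn units [-0.001  0.002  0.017] in final frame [ 0.005 -0.     0.005]
```

Emit:
play_rows(rows=[[0.003,0,0.015,0,0,0,1],[0,0,0.008,0,0,0,1]])

```text
clock: 46.85
position: [0.5323, 0.0124, 0.0694]
ee_rot: [2.182, 2.26, 0.001]
force: [-5.1, -0.4, 3.8]
width: 0.434
```

Emit:
play_rows(rows=[[0,0,0.012,0,0,0,1],[0,0,0,0,0,0,-0.3],[0,0,0,0,0,0,-1],[0,0,0,0,0,0,-1],[0,0,0,0,0,0,-1]])

```text
clock: 47.35
position: [0.5358, 0.0129, 0.0729]
ee_rot: [2.179, 2.257, 0.012]
force: [0.2, -0.3, -0.3]
width: 0.729
```

Emit:
play_rows(rows=[[0,0,0,0,0,0,-1],[0,0,-0.1,0,0,0,-1],[0,0,-0.3,0,0,0,-1],[0,0,-0.3,0,0,0,-1],[0,0,-0.3,0,0,0,-1]])

```text
clock: 47.85
position: [0.5308, 0.0126, 0.2215]
ee_rot: [-2.181, -2.259, 0.005]
force: [1.2, 0.7, -0.7]
width: 1.001
```

Emit:
play_rows(rows=[[0,0.3,-0.1,0,0,0,-1],[0,0.3,0,0,0,0,-1],[0,0.1,0,0,0,0,-1],[0,0,0,0,0,0,-1]])

```text
clock: 48.25
position: [0.6417, 0.0169, 0.2466]
ee_rot: [2.177, 2.258, 0.015]
force: [-0.6, -0.8, -0.3]
width: 1.002
```

```bash
python3 - <<'E'
from h import *; import pickle
plan(.62,.0131,.25,1.598)
m=camera_model("wrist"); a=get_image("wrist"); pickle.dump(m,open("m8.pkl","wb"))
cv2.imwrite("pics/w8raw.png",a); crop(a,160,0,400,192,3.3,"pics/w8.png")
E
```

```text
pos [0.6417 0.0169 0.2466] yaw 1.607 t 48.25 w 1.002 F [-0.6 -0.8 -0.3]
world d [-0.0217 -0.0038  0.0034] tool-frame units (now) [-0.02  -0.146 -0.024] turn units [ 0.021 -0.006  0.019] in final frame [-0.022 -0.146 -0.023]
```

View pics/w8.png

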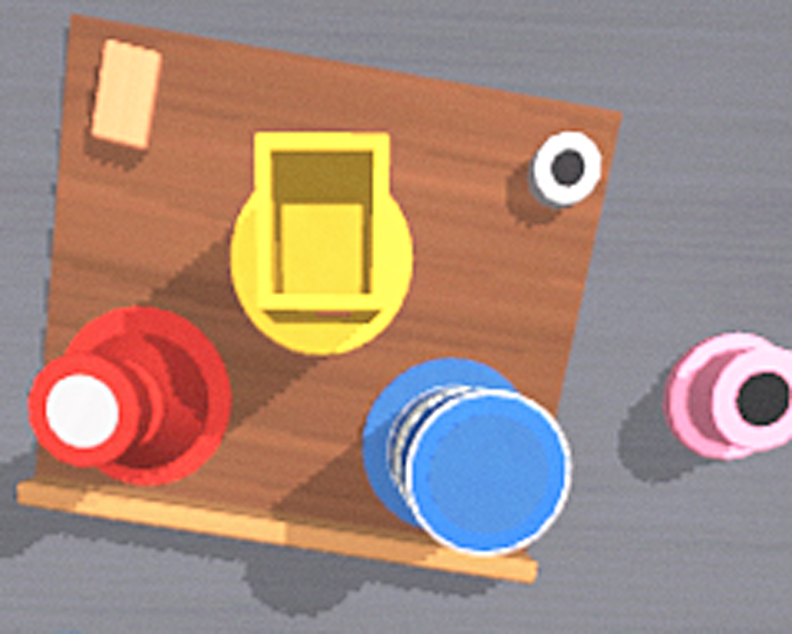

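```bash
python3 - <<'E'
from h import *; import pickle
m=pickle.load(open("m8.pkl","rb"));P=lambda u,v:((u+.5)/3.3-.5+160,(v+.5)/3.3-.5)
for n,uv,z,p in [("tube",(321.5,220),.103,(.5307,.0131)),("jack",(85,409),.111,(.5873,-.06)),("tin",(488,471),.1,(.6041,.0703)),("ypad",(321.5,265),.008,(.5307,.0131))]:
    X=unproj(m,P(*uv),z)[:2]; print(n,X.round(4),"off mm",((X-p)*1000).round(1))
print(observe()["dq"].round(3))
cv2.imwrite("pics/s8.png",get_image("scene"))
E
```

```text
tube [0.5298 0.0133] off mm [-0.9  0.2]
jack [ 0.5891 -0.0592] off mm [1.8 0.8]
tin [0.6049 0.0716] off mm [0.8 1.3]
ypad [0.5326 0.0133] off mm [1.9 0.2]
[-0.008 -0.028  0.001  0.055  0.007 -0.002 -0.004]
```

View pics/s8.png

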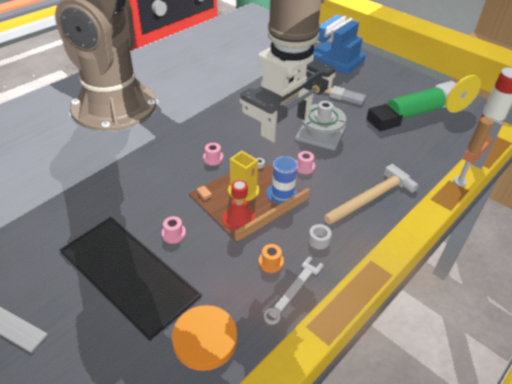

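The tin, jack and tube stand on their discs within about 2 mm of centre, the hub is in the ring, and the arm is clear of everything. I'll let it settle and hand in.

Emit:
play_rows(rows=[[0,0,-0.1,0,0,0,-1],[0,0,0,0,0,0,-1],[0,0,0,0,0,0,-1]])

```text
clock: 48.65
position: [0.6355, 0.0164, 0.2599]
ee_rot: [2.182, 2.26, 0.008]
force: [-0.5, 0.3, -0.4]
width: 1.001
```

```bash
python3 -c "
from cell import *
print(sign_off())"
```

```text
the job is handed in; nothing more can be done
None
```

The job is done and handed in at 48.7 s of the 138 s allowed; the hand-in gives no verdict. I stood the tube, jack and tin upright in the tray, then set the hub in the turntable's ring. After that I put the tin, jack and tube back on their discs.

- **Tin, jack and tube:** the last wrist picture puts their tops 1 to 2 mm from the disc centres (limit 13 mm), and all three stand upright.
- **Hub:** the wrist picture taken just after its release put it about 4 mm from the ring's centre (limit 12 mm). The two earlier measurements of the plate's centre gave about 2 mm. The last scene picture shows it still upright in the ring.
- **Arm:** the gripper was open and clear of everything at the end. The highest force I read was about 22 N, though forces were only reported at the end of each move.

No check failed; the only disagreement was those few millimetres on the hub.

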